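Find the fullest salt tin in the genkan step's tilt-out bin

ROBOT

A 6-joint arm with a two-finger parallel gripper is mounted at the origin on the work surface. World frame = base frame: x ahead of the robot, y to its left, z up, the work surface at z = 0. Lengths are in mm, angles in rad, forces in N, time in s.
With the tool pointing down it reaches from about 275 to 725 mm from the base axis. Payload 15.9 kg.
Tool frame: the origin (TCP) lies on the centre line of the jaws, within the pads' length; the fingertips stand 11 mm ahead of it and the grasp point (between the pads) lies 8 mm behind it (r.tips_ahead is the distance from the TCP to the fingertips, in mm); z points along the fingers, y is the direction in which the jaws open and shut (so a half turn about z gives the same grasp; the last joint's range is limited). The gripper opens to 85 mm and grips with 20 to 120 N. Pads are 22 mm wide; open, the fingers measure 114 mm over their backs; the gripper's body (76 mm by 85 mm) begins 54 mm behind the grasp point. The pads swing forward as they close: fully open they stand 13 mm farther back than shut.
Start: joints at [-1.236, 0.213, -0.034, 1.323, 0, 1.571], TCP at [164.284, -472.225, 210.206] pointing down, gripper open.
Joint ranges: [-2.98, 2.98], [-0.74, 1.72], [-1.14, 1.35], [-2.1, 2.04], [-1.57, 1.44], [-3.14, 3.14]. Speed limits (rad/s): [1.89, 1.89, 2.39, 2.57, 3.14, 3.14].

INTERFACE

Orientations are given as a rotation vector (axis times angle).
In Python, from rig import sensors, eyes, r gives the robot as it stands.
- The arm moves only by the shell command python3 -m inch 'ROWS' [FORCE]. ROWS is JSON, a list of rows, each a list of 3 entries, a list of its own where there are three numbers: the gripper command: -1 is shut, 1 is fully open, values between are in proportion, then the shift along the tool's x, y, z in mm, then the turn about the tool's z in degrees. A call has exactly 5 rows; each row is the pose to reach, as a shift and turn from the pose measured when the call began, along the tool's axes at that moment; what a row does not reach only later rows make up. A row lasts 1/12 s, in which the tool goes at most 41.7 mm and 7.16 degrees, less where a joint would pass 70% of its speed; a pose out of reach is approached as far as the arm can. A call with a gripper value outside its range is refused whole. The fingers move at their own pace and stop on an object; FORCE is the grip in N (left out, the last holds). Time passes only in rows, so rows that repeat a pose let the fingers close, or fill a call up. It gives the time, the measured TCP pose, the force and the opening at its end, in the units of the state.
- sensors.read_state(): the state, without advancing time (a new reading comes with each control period).
- eyes.grab_frame(name): name is "scene" or "top" or "wrist"; returns the picture (420x560x3 uint8, blue, green, red); there is no depth.
- eyes.get_calibration(name): a dict with "K" (3x3 intrinsics, pixels), "R" (3x3) and "t" (3): a world point X has camera coordinates R X + t. Camera axes: x right, y down, z forward; pixel columns grow to the right and rows downward; lengths in mm; the calibration is good to about 2 mm. A picture is of the moment at which its call begins: read the wrist's pose just before it. get_calibration takes no time and is no camera call; for the wrist camera it gives the pose at the moment of the call.
- r.sign_off(): hands the job in, once; it reports no verdict.
The state is a dict: "t": time; "joints": joint angles; "qvel": joint speeds; "joint_efforts": joint torques, N m; "eef_pos": TCP position; "eef_rot": TCP orientation; "wrist_force": force on the tool from outside, world axes, zero at the start; "wrist_torque": the same for the moment, N m; "opening": opening from 0.0 (shut) to 1.0 (fully open).
Only numpy, scipy, OpenCV 4.12 (cv2) and the standard library are available. Lean on these libraries where they do the work, as an engineer would, in place of code of your own. Each camera call takes 0.05 s, during which the arm holds its last target.

TASK

Press the toe pedal of the entrance step right down so that the tilt-out bin swings open, then heft the three identical closed salt tins in it one after another, lifting each a few centimetres off the bin's floor and setting it back down in the bin before you take the next. When you know which is heaviest, lift that one out and finish holding it in the gripper, upright and well above the top of the step, with the other two still in the open bin and the things lying on the step left alone.

Things in the scene. Friction and masses are not known exactly. Their poses are not given: they have to be found in the camera images.
- step: Wooden entrance step, fixed. Origin on the ground below the middle of the bin's hinge line; x from the bin's front into the step, y to the left seen from the robot, z up. Its ledge (z 125 to 145 mm) spans x 25 to 240, y -340 to 245 mm. A white plastic tilt-out bin, 434 mm wide, is hinged under it along y at x 0, z 14 mm. Toe pedal at the right.
- bin (a joint): Opening angle of the white bin, rad: 0 closed and latched, 0.55 fully open, its top leaning 31 degrees out towards the robot (-x of the step). Once the catch lets go a spring and damper swing it open in about 1.5 s and keep it open (about 0.9 N m).
- bin_floor (a point): Point on the bin's floor, middle of its width, 40 mm behind the inner face of the front panel. The frame turns with the bin: z square to the floor (the tins' upward direction), y along the width to the left, x from front panel to back (floor ends at x 60 mm). Two dividers, 3 mm thick and 22 mm high, at y -60 and +60 mm make three compartments.
- pedal (a joint): Angle of the sprung steel toe pedal, rad: 0 up, 0.17 fully down on its stop (the tread sinks 27 mm and moves about 5 mm towards the step). It takes about 3 N at first and 7 to 9 N at the bottom, springs back when released, and frees the bin from about three quarters of the stroke.
- pedal_tread (a point): Middle of the top face of the pedal's steel tread, a plate 66 mm (x) by 60 mm (y), 56 mm above the ground when up, that juts out in front of the step 63 mm to the side of the bin. Press it straight down.
- tin_1: Closed round stainless tin, 60 mm diameter, 85 mm high, lid flush; origin at the centre of its underside, z out of its lid. One of three alike, one per compartment, 120 mm apart, order changes. In the open bin they lean with it, lids towards the robot, within 10 mm of the front panel. They weigh 100 to 435 g; the fullest is at least 200 g heavier than either other.
- tin_2: Another of the three identical tins, see tin_1. Their weight is centred 42 mm above the underside; gripped above that, a leaning tin can swing some way towards upright between the pads when lifted. They slide easily on the bin's plastic.
- tin_3: Another of the three identical tins, see tin_1 and tin_2.
- scoop: Bystander: empty orange plastic scoop, 150 mm long with its handle, 33 mm high, lying on top of the step at the right; origin under its bowl.
- bin_lid: Bystander: compact stainless bin lid, 110 mm across, 28 mm high with its knob, lying on top of the step; origin at the centre of its underside.
- coaster_low: Bystander: lower of two stacked white ceramic coasters, 96 mm across, 8 mm thick, on top of the step at the left; origin at the centre of its underside.
- coaster_top: Bystander: upper of the two stacked coasters, same size; origin at the centre of its underside.
- bin_rim (a point): Middle of the top edge of the bin's front panel (7 mm thick). Frame as for bin_floor. The edge stands 99 mm above the bin's floor; the inside is 412 mm wide, the two end cheeks are 94 mm high, the lip behind the floor 26 mm.

How it is judged (in metres and radians):
On the way, in this order (a step that is already met when the one before it is completed fails the run):
1. the pedal is pressed fully down (value of joint pedal above 0.155 rad), for 0.05 s.
2. a first tin is lifted at least 12 mm off the open bin's floor (z of any of tin_1, tin_2, tin_3 in the frame of bin_floor above 0.012 m), for 0.1 s.
3. that tin is set back: all three tins stand on the bin's floor (z of each of tin_1, tin_2, tin_3 in the frame of bin_floor below 0.008 m), for 0.1 s.
4. a second tin is lifted at least 12 mm off the bin's floor (z of any of tin_1, tin_2, tin_3 in the frame of bin_floor above 0.012 m), for 0.1 s.
5. that tin is set back: all three tins stand on the bin's floor (all of step 3), for 0.1 s.
At the end, for the whole second after the job is handed in: Bin open. One tin held still by the fingers alone, upright within 0.3 rad, underside over 190 mm above the ground. The other two stand in the bin untouched, within 10 mm of its floor and square to it within 0.25 rad, and both are light ones: each bears on the bin with under 3.5 N (value of joint bin above 0.45 rad and ((height (world z) of tin_1 above 0.19 m and angle between tin_1's own z axis and vertical below 0.3 rad and linear speed of tin_1 below 0.03 m/s and contact force between tin_1 and the fingers above 2 N and contact force between tin_1 and step below 0.1 N and contact force between tin_1 and bin_lid below 0.1 N and contact force between tin_1 and coaster_top below 0.1 N and contact force between tin_1 and scoop below 0.1 N and (z of tin_2 in the frame of bin_floor between -0.01 and 0.01 m and x of tin_2 in the frame of bin_floor between -0.03 and 0.06 m and y of tin_2 in the frame of bin_floor between -0.2 and 0.2 m and angle between the z axis of tin_2 and the z axis of bin_floor, either way round below 0.25 rad and contact force between tin_2 and the fingers below 0.1 N and contact force between tin_2 and step between 0.5 and 3.5 N) and (z of tin_3 in the frame of bin_floor between -0.01 and 0.01 m and x of tin_3 in the frame of bin_floor between -0.03 and 0.06 m and y of tin_3 in the frame of bin_floor between -0.2 and 0.2 m and angle between the z axis of tin_3 and the z axis of bin_floor, either way round below 0.25 rad and contact force between tin_3 and the fingers below 0.1 N and contact force between tin_3 and step between 0.5 and 3.5 N)) or (height (world z) of tin_2 above 0.19 m and angle between tin_2's own z axis and vertical below 0.3 rad and linear speed of tin_2 below 0.03 m/s and contact force between tin_2 and the fingers above 2 N and contact force between tin_2 and step below 0.1 N and contact force between tin_2 and bin_lid below 0.1 N and contact force between tin_2 and coaster_top below 0.1 N and contact force between tin_2 and scoop below 0.1 N and (z of tin_1 in the frame of bin_floor between -0.01 and 0.01 m and x of tin_1 in the frame of bin_floor between -0.03 and 0.06 m and y of tin_1 in the frame of bin_floor between -0.2 and 0.2 m and angle between the z axis of tin_1 and the z axis of bin_floor, either way round below 0.25 rad and contact force between tin_1 and the fingers below 0.1 N and contact force between tin_1 and step between 0.5 and 3.5 N) and (z of tin_3 in the frame of bin_floor between -0.01 and 0.01 m and x of tin_3 in the frame of bin_floor between -0.03 and 0.06 m and y of tin_3 in the frame of bin_floor between -0.2 and 0.2 m and angle between the z axis of tin_3 and the z axis of bin_floor, either way round below 0.25 rad and contact force between tin_3 and the fingers below 0.1 N and contact force between tin_3 and step between 0.5 and 3.5 N)) or (height (world z) of tin_3 above 0.19 m and angle between tin_3's own z axis and vertical below 0.3 rad and linear speed of tin_3 below 0.03 m/s and contact force between tin_3 and the fingers above 2 N and contact force between tin_3 and step below 0.1 N and contact force between tin_3 and bin_lid below 0.1 N and contact force between tin_3 and coaster_top below 0.1 N and contact force between tin_3 and scoop below 0.1 N and (z of tin_1 in the frame of bin_floor between -0.01 and 0.01 m and x of tin_1 in the frame of bin_floor between -0.03 and 0.06 m and y of tin_1 in the frame of bin_floor between -0.2 and 0.2 m and angle between the z axis of tin_1 and the z axis of bin_floor, either way round below 0.25 rad and contact force between tin_1 and the fingers below 0.1 N and contact force between tin_1 and step between 0.5 and 3.5 N) and (z of tin_2 in the frame of bin_floor between -0.01 and 0.01 m and x of tin_2 in the frame of bin_floor between -0.03 and 0.06 m and y of tin_2 in the frame of bin_floor between -0.2 and 0.2 m and angle between the z axis of tin_2 and the z axis of bin_floor, either way round below 0.25 rad and contact force between tin_2 and the fingers below 0.1 N and contact force between tin_2 and step between 0.5 and 3.5 N)))); the arm keeps its last pose, push and grip.
It fails at once if a thing lying on the step is shifted by more than 25 mm (distance of any of scoop, bin_lid, coaster_low, coaster_top from where it was at the start of the episode above 0.025 m).
It also fails if it takes over 69 s, if anything falls off the work surface, if the arm or the gripper's body presses on something with over 40 N, if the wrist force passes 120 N, or if a joint passes its speed limit or range.

## Working session

There is one attempt and no reset: what is moved stays moved. The work goes in short steps, Python scripts to look and compute and a shell command to move; the robot and the scene stay as the last step left them, time stands still between calls to the robot, and variables do not carry over. Pictures are saved under pics/ and viewed, and the job is handed in when it is done.

```bash
ls; mkdir -p pics
python3 - <<'E'
from rig import sensors, eyes, r
import cv2
print(sensors.read_state())
for n in ("scene","top","wrist"):
    c=eyes.get_calibration(n); print(n,c)
for n in ("scene","top"):
    cv2.imwrite(f"pics/{n}0.png",eyes.grab_frame(n))
E
```

```text
pics
{'t': 0.0, 'joints': array([-1.23602355e+00,  2.13355245e-01, -3.50519691e-02,  1.32345985e+00,
        9.45012238e-06,  1.57081552e+00]), 'qvel': array([-6.14393745e-04,  7.90120014e-05, -3.33474200e-05, -2.03806636e-03,
        9.17751376e-05,  4.28565853e-04]), 'joint_efforts': array([ 1.46722312e-03, -6.86164284e+01,  4.87115729e+01,  1.75990158e-02,
       -2.46769205e-04, -2.79801675e-06]), 'eef_pos': array([ 164.16781193, -471.91810675,  209.71943892]), 'eef_rot': array([-3.09664687e+00, -5.23201791e-01,  2.65504880e-04]), 'wrist_force': array([ 0.95070629,  0.55719135, -0.06799903]), 'wrist_torque': array([-0.00617526, -0.02305466,  0.00800334]), 'opening': 1.0012099423820395}
scene {'K': array([[397.90550719,   0.        , 273.67941766],
       [  0.        , 397.90550719, 206.90920763],
       [  0.        ,   0.        ,   1.        ]]), 'R': array([[-0.50097273,  0.86543957, -0.00637804],
       [ 0.79495586,  0.45723368, -0.39872615],
       [-0.34215713, -0.20482118, -0.91704786]]), 't': array([ 275.45420059, -454.01910226,  998.44070679])}
top {'K': array([[481.06024158,   0.        , 276.74371816],
       [  0.        , 481.06024158, 216.25281685],
       [  0.        ,   0.        ,   1.        ]]), 'R': array([[ 2.97619907e-02, -9.99556951e-01,  3.53207245e-04],
       [-9.91145383e-01, -2.95572776e-02, -1.29449595e-01],
       [ 1.29402682e-01,  3.50259792e-03, -9.91585941e-01]]), 't': array([  29.01359356,  610.94850791, 1016.4997998 ])}
wrist {'K': array([[344.83835106,   0.        , 279.65319434],
       [  0.        , 344.83835106, 211.2273603 ],
       [  0.        ,   0.        ,   1.        ]]), 'R': array([[ 0.32977095, -0.94406032, -0.00110621],
       [-0.90759183, -0.3173542 ,  0.27488793],
       [-0.25986185, -0.08964607, -0.96147564]]), 't': array([-499.58011974,  -35.83086129,  378.08228489])}
```

View pics/scene0.png

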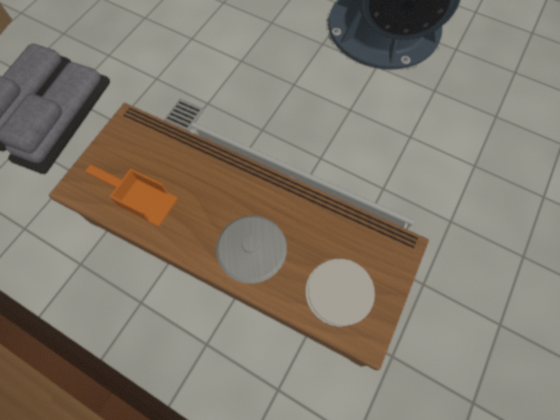

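View pics/top0.png

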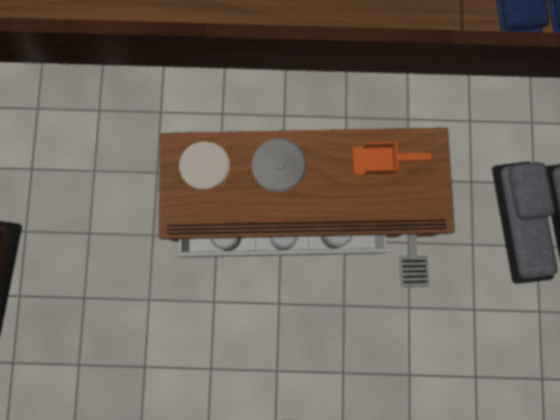

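Run:
```python
import cv2
a=cv2.imread("pics/top0.png")
cv2.imwrite("pics/c1.png",cv2.resize(a[110:300,150:310],None,fx=3.1,fy=3.1,interpolation=cv2.INTER_CUBIC))
cv2.imwrite("pics/c2.png",cv2.resize(a[110:300,310:470],None,fx=3.1,fy=3.1,interpolation=cv2.INTER_CUBIC))
```

```text
(no output)
```

View pics/c1.png

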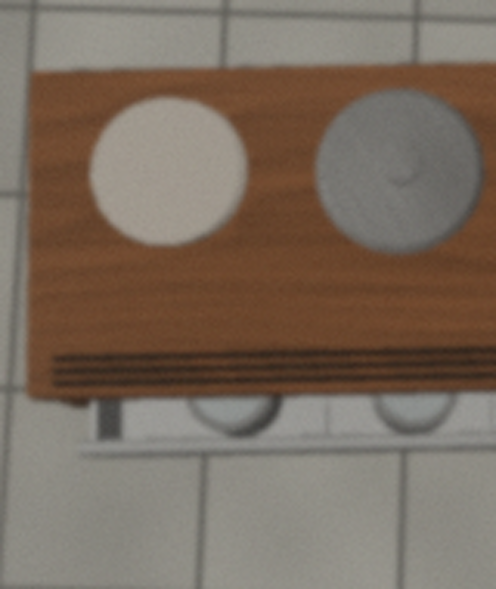

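View pics/c2.png

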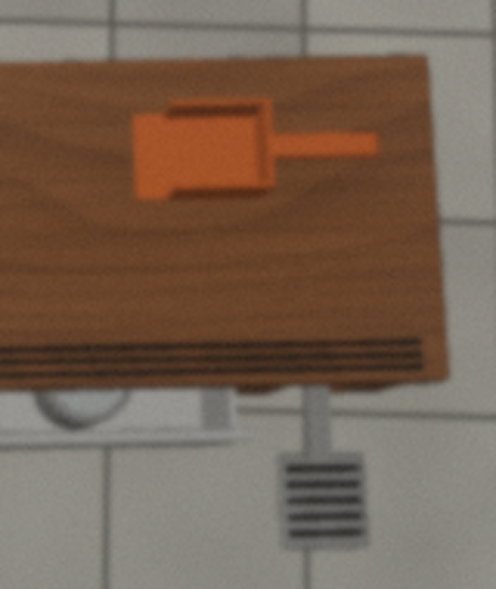

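```bash
cat > h.py <<'E'
import numpy as np, cv2
from scipy.spatial.transform import Rotation as Rn
from scipy.optimize import least_squares
def ray(cal,px,z):
    K,R,t=(np.array(cal[k]) for k in "KRt")
    C=-R.T@t; d=R.T@np.linalg.inv(K)@np.array([px[0],px[1],1.])
    return C+d*(z-C[2])/d[2]
def proj(cal,X):
    K,R,t=(np.array(cal[k]) for k in "KRt")
    p=K@(R@np.asarray(X,float)+t); return p[:2]/p[2]
E
python3 - <<'E'
from h import *
from rig import eyes
c=eyes.get_calibration("top")
A=[(159.7,133.5),(159,238.4),(448,128.4),(454.5,232.6)]
W=[(240,245),(25,245),(240,-340),(25,-340)]
P=np.array([ray(c,a,145)[:2] for a in A]);print(P)
def f(p):
    R=np.array([[np.cos(p[2]),-np.sin(p[2])],[np.sin(p[2]),np.cos(p[2])]])
    return (np.array(W)@R.T+p[:2]-P).ravel()
s=least_squares(f,[400,0,0]);print(s.x,s.fun)
T=np.array([ray(c,(310+u/3.1,110+v/3.1),56)[:2] for u,v in[(278,453),(365,453),(278,547),(367,547)]])
print(T,T.mean(0))
R=np.array([[np.cos(s.x[2]),-np.sin(s.x[2])],[np.sin(s.x[2]),np.cos(s.x[2])]])
print("tread in step",R.T@(T.mean(0)-s.x[:2]))
E
```

```text
[[ 757.5315692   288.16987326]
 [ 545.36160037  276.53422165]
 [ 785.5856744  -294.1938634 ]
 [ 574.08814519 -303.51933247]]
[5.30979034e+02 3.27166602e+01 4.88823002e-02] [ 1.18938983  0.98121447 -1.38382346  2.11135649  1.72004327 -0.95626535
 -1.52560964 -2.13630586]
[[ 529.56343829 -218.19266608]
 [ 531.35080613 -278.18786164]
 [ 465.35697335 -217.98046139]
 [ 467.16932503 -278.85922958]] [ 498.3601357  -248.30505467]
tread in step [ -46.31145283 -279.09218207]
```

```bash
cat >> h.py <<'E'
S0=np.array([531.,32.7]); YAW=0.0489
def s2w(p):
    c,s=np.cos(YAW),np.sin(YAW); return np.array([S0[0]+c*p[0]-s*p[1],S0[1]+s*p[0]+c*p[1],p[2]])
def w2s(p):
    c,s=np.cos(YAW),np.sin(YAW); d=np.asarray(p)[:2]-S0; return np.array([c*d[0]+s*d[1],-s*d[0]+c*d[1],p[2]])
def plan(target_w,yaw=YAW):
    from rig import sensors
    st=sensors.read_state(); R=Rn.from_rotvec(st['eef_rot']).as_matrix()
    d=R.T@(np.asarray(target_w)-st['eef_pos'])
    a=np.arctan2(R[1,0],R[0,0]); 
    print("t %.2f"%st['t'],"pos",st['eef_pos'].round(1),"step",w2s(st['eef_pos']).round(1),"shift",d.round(1),"turn",round(-np.degrees(yaw-a),1),"F",st['wrist_force'].round(2),"op",round(st['opening'],3))
E
python3 - <<'E'
from h import *
from rig import r
print(r.tips_ahead,[x for x in dir(r) if x[0]!='_'])
plan(np.r_[s2w((-46,-280,0))[:2],110])
E
```

```text
11.0 ['IKError', 'sign_off', 'tips_ahead']
t 0.10 pos [ 164.2 -471.9  209.8] step [-391.  -486.1  209.8] shift [ 389.2 -100.3   99.9] turn 16.4 F [ 0.59  0.35 -0.08] op 0.999
```

```bash
python3 -m inch '[[-1,[40,-10,0],4],[-1,[78,-20,0],8],[-1,[116,-30,5],12],[-1,[154,-40,20],16.4],[-1,[192,-50,40],16.4]]' 40
python3 -c "
from h import *
plan(np.r_[s2w((-46,-280,0))[:2],110])"
```

```text
t: 0.52
eef_pos: [328.8, -362.1, 171.4]
eef_rot: [3.14, 0.068, 0.002]
wrist_force: [-0.5, -2.0, -0.3]
opening: 0.3
t 0.52 pos [ 328.8 -362.1  171.4] step [-221.3 -384.4  171.4] shift [ 174.6 -105.5   61.5] turn -0.3 F [-0.47 -2.02 -0.29] op 0.3
```

```bash
python3 -m inch '[[-1,[35,-21,12],0],[-1,[70,-42,24],0],[-1,[105,-63,36],0],[-1,[140,-84,49],0],[-1,[175,-105,61],0]]' 
python3 -m inch '[[-1,[0,0,0],0],[-1,[0,0,0],0],[-1,[0,0,0],0],[-1,[0,0,0],0],[-1,[0,0,0],0]]'
python3 - <<'E'
from h import *
plan(np.r_[s2w((-46,-280,0))[:2],67])
from rig import eyes
cv2.imwrite("pics/w1.png",eyes.grab_frame("wrist"))
E
```

```text
t: 0.93
eef_pos: [495.2, -251.4, 111.5]
eef_rot: [3.14, 0.068, 0.001]
wrist_force: [-0.3, -1.6, -0.5]
opening: 0.0
t: 1.35
eef_pos: [494.5, -252.4, 112.0]
eef_rot: [3.14, 0.066, 0.002]
wrist_force: [-0.2, -0.4, 0.1]
opening: -0.0
t 1.35 pos [ 494.5 -252.4  112. ] step [ -50.4 -282.9  112. ] shift [ 4.3 -3.  45. ] turn -0.4 F [-0.25 -0.42  0.06] op -0.0
```

View pics/w1.png

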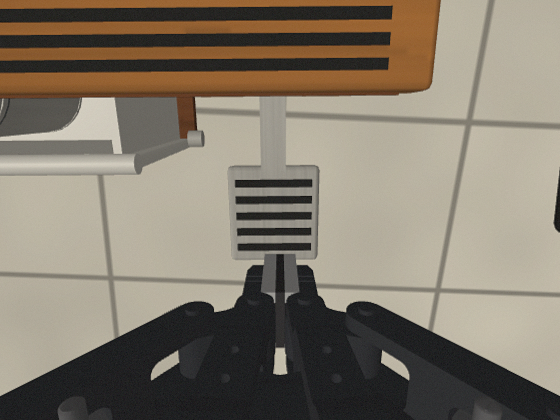

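Run:
```python
from h import *
from rig import eyes
c=eyes.get_calibration("wrist")
for p in [(229,167),(319,167),(230,259),(317,259),(273,212)]: print(w2s(ray(c,p,56)).round(1))
for p in [(435,85)]: print(w2s(ray(c,p,145)).round(1))
plan(np.r_[s2w((-50,-290,0))[:2],70])
```

```text
[ -13.3 -250.9   56. ]
[ -13.6 -308.3   56. ]
[ -76.7 -248.7   56. ]
[ -77.1 -308.6   56. ]
[ -43.3 -278.7   56. ]
[  28.9 -338.7  145. ]
t 1.40 pos [ 494.6 -252.3  112.1] step [ -50.3 -282.9  112.1] shift [ 0.3  7.  42.1] turn -0.4 F [-0.19 -0.37  0.56] op -0.002
```

Tread measured at (-45, -279), matching. Press slowly.

```bash
python3 -m inch '[[-1,[0,3,12],0],[-1,[0,7,24],0],[-1,[0,7,36],0],[-1,[1,7,45],0],[-1,[1,7,52],0]]' 
python3 -m inch '[[-1,[0,0,4],0],[-1,[1,0,8],0],[-1,[1,0,12],0],[-1,[2,0,16],0],[-1,[2,0,20],0]]'
```

```text
t: 1.82
eef_pos: [495.5, -259.7, 59.5]
eef_rot: [3.14, 0.064, 0.002]
wrist_force: [-0.4, -0.9, -0.3]
opening: 0.003
t: 2.23
eef_pos: [497.9, -259.7, 39.5]
eef_rot: [3.14, 0.064, 0.002]
wrist_force: [0.2, -0.0, -0.9]
opening: -0.003
```

Run:
```python
from h import *
from rig import eyes,sensors
cv2.imwrite("pics/w2.png",eyes.grab_frame("wrist"))
cv2.imwrite("pics/s2.png",eyes.grab_frame("scene"))
s=sensors.read_state();print(s['wrist_force'],s['eef_pos'])
```

```text
[-0.27969681 -0.36251278  0.31766686] [ 497.33273481 -259.4698609    38.95884492]
```

View pics/w2.png

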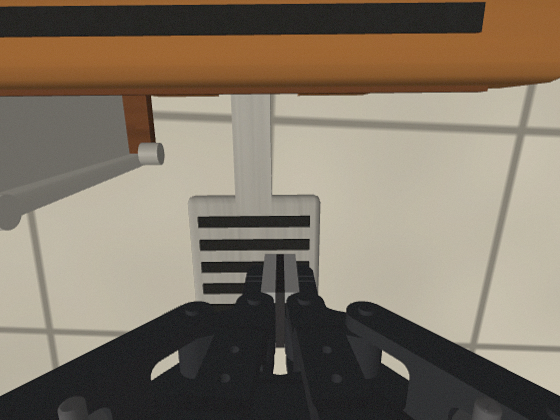

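View pics/s2.png

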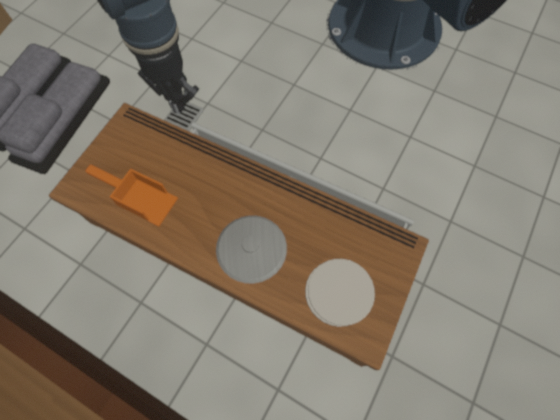

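```bash
python3 - <<'E'
from h import *
from rig import eyes,sensors
c=eyes.get_calibration("wrist");s=sensors.read_state()
R=Rn.from_rotvec(s['eef_rot']).as_matrix();p=s['eef_pos']
print("cam",-c['R'].T@c['t'],p)
for d in (-20,-8,0,11): print(d,proj(c,p+R@[0,0,d]),proj(c,p+R@[11,0,d]))
for z in (56,29): print(z,[w2s(ray(c,q,z)).round(1) for q in [(191,197),(319,197),(190,304)]])
E
python3 -c "
import cv2
a=cv2.imread('pics/s2.png');cv2.imwrite('pics/s2c.png',cv2.resize(a[60:160,110:260],None,fx=5,fy=5,interpolation=cv2.INTER_CUBIC))"
```

```text
cam [ 567.28770223 -256.46186633  202.08169616] [ 497.33273481 -259.4698609    38.95884492]
-20 [279.58788046 272.92148787] [279.61829968 250.42434177]
-8 [279.58737188 261.93915514] [279.61565935 240.81090323]
0 [279.58706986 255.41720265] [279.61409473 235.11410965]
11 [279.58669522 247.32720899] [279.61215739 228.06028722]
56 [array([ -12.9, -251.8,   56. ]), array([ -13.3, -307.6,   56. ]), array([ -65.3, -247.3,   56. ])]
29 [array([ -19.3, -244.7,   29. ]), array([ -19.8, -310.7,   29. ]), array([ -81.5, -239.3,   29. ])]
```

View pics/s2c.png

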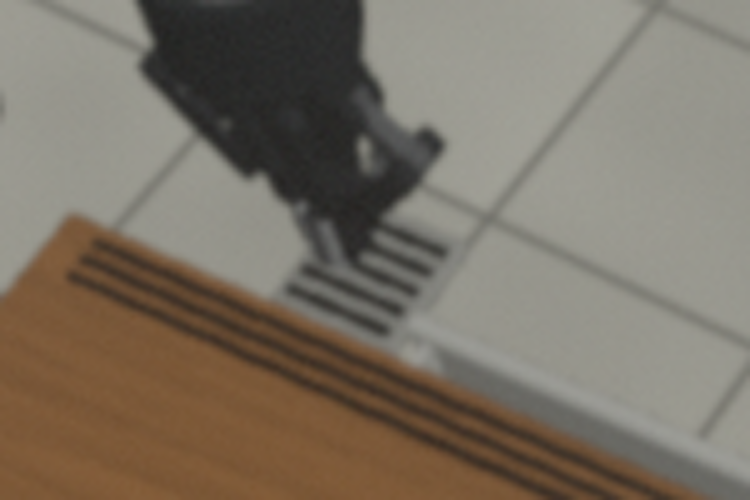

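```bash
python3 -m inch '[[-1,[0,0,1],0],[-1,[0,0,2],0],[-1,[0,0,3],0],[-1,[0,0,4],0],[-1,[0,0,5],0]]' 
python3 -m inch '[[-1,[0,0,1],0],[-1,[0,0,2],0],[-1,[0,0,3],0],[-1,[0,0,4],0],[-1,[0,0,5],0]]' 
python3 -c "
from h import *
from rig import eyes
cv2.imwrite('pics/w3.png',eyes.grab_frame('wrist'))"
```

```text
t: 2.75
eef_pos: [497.4, -259.5, 34.0]
eef_rot: [3.141, 0.064, 0.001]
wrist_force: [-0.2, 0.9, 4.7]
opening: -0.0
t: 3.17
eef_pos: [498.1, -259.5, 29.3]
eef_rot: [3.14, 0.065, 0.003]
wrist_force: [2.3, 1.8, 6.5]
opening: -0.0
```

View pics/w3.png

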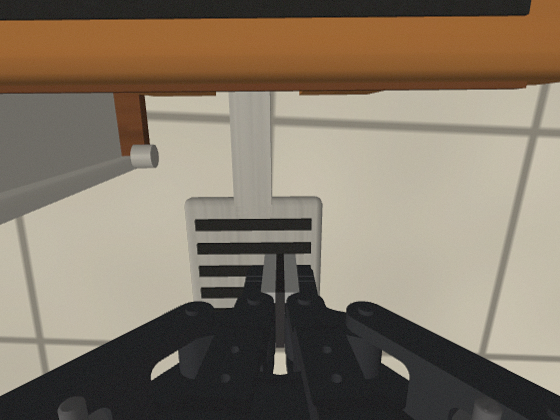

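```bash
python3 -m inch '[[-1,[0,0,1],0],[-1,[0,0,2],0],[-1,[1,0,3],0],[-1,[1,0,4],0],[-1,[1,0,5],0]]' 
python3 -m inch '[[-1,[0,0,1],0],[-1,[0,0,2],0],[-1,[1,0,3],0],[-1,[1,0,4],0],[-1,[1,0,5],0]]' 
python3 -c "
from h import *
from rig import eyes
cv2.imwrite('pics/w4.png',eyes.grab_frame('wrist'))"
```

```text
t: 3.63
eef_pos: [499.2, -259.5, 24.4]
eef_rot: [3.14, 0.065, 0.004]
wrist_force: [-0.2, 1.2, 7.2]
opening: 0.001
t: 4.05
eef_pos: [500.3, -259.5, 19.6]
eef_rot: [3.14, 0.065, 0.004]
wrist_force: [-0.4, 1.5, 7.3]
opening: 0.0
```

View pics/w4.png

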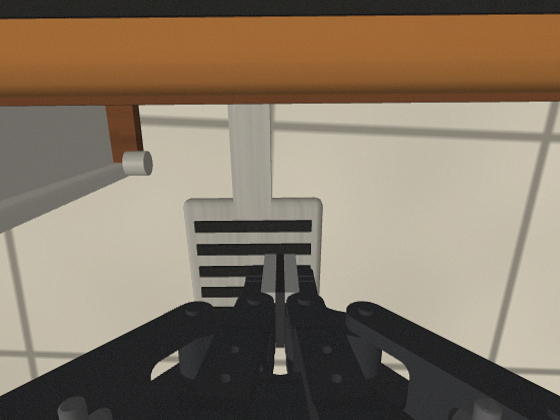

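```bash
python3 -m inch '[[-1,[0,0,1],0],[-1,[0,0,2],0],[-1,[1,0,3],0],[-1,[1,0,4],0],[-1,[1,0,5],0]]' 
python3 -c "
from h import *
from rig import eyes
cv2.imwrite('pics/s5.png',eyes.grab_frame('scene'))"
```

```text
t: 4.52
eef_pos: [501.6, -259.4, 14.6]
eef_rot: [3.14, 0.065, 0.005]
wrist_force: [-0.4, 1.5, 5.6]
opening: 0.006
```

View pics/s5.png

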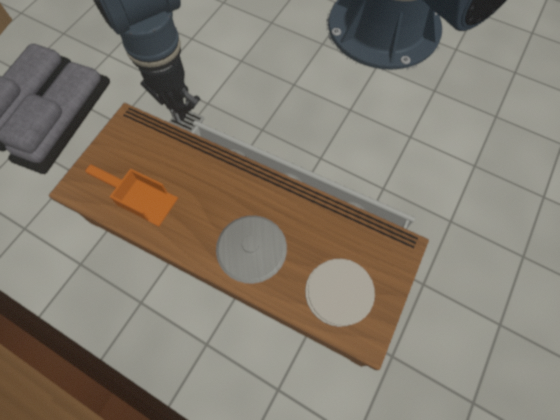

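```bash
python3 -m inch '[[-1,[0,0,0.5],0],[-1,[0,0,1],0],[-1,[0,0,2],0],[-1,[0,0,2.5],0],[-1,[0,0,3],0]]' 
python3 -c "
from h import *
from rig import eyes
cv2.imwrite('pics/w6.png',eyes.grab_frame('wrist'))
cv2.imwrite('pics/s6.png',eyes.grab_frame('scene'))"
```

```text
t: 4.98
eef_pos: [502.4, -259.4, 11.9]
eef_rot: [3.14, 0.065, 0.007]
wrist_force: [1.5, 1.4, 6.5]
opening: 0.005
```

View pics/s6.png

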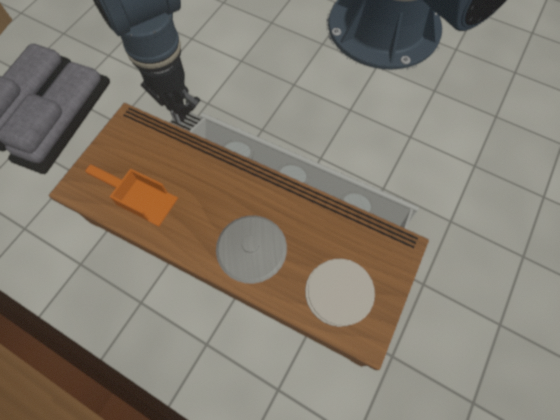

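View pics/w6.png

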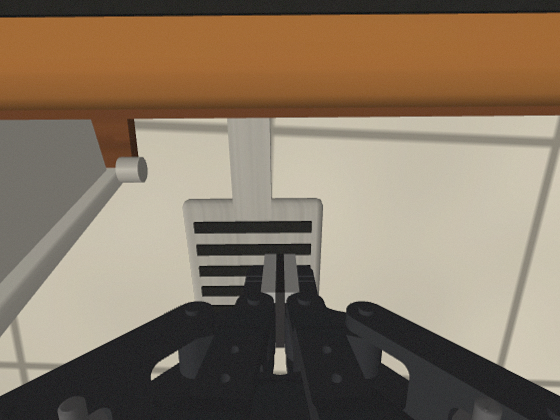

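```bash
python3 -m inch '[[-1,[0,0,0.6],0],[-1,[0,0,1.2],0],[-1,[0,0,1.8],0],[-1,[0,0,2.4],0],[-1,[0,0,3],0]]'
```

```text
t: 5.5
eef_pos: [503.1, -259.4, 9.3]
eef_rot: [3.14, 0.066, 0.01]
wrist_force: [1.7, 2.8, 7.0]
opening: 0.001
```

```bash
python3 -m inch '[[-1,[0,0,0.6],0],[-1,[0,0,1.2],0],[-1,[0,0,1.8],0],[-1,[0,0,2.4],0],[-1,[0,0,3],0]]' 
python3 -c "
from h import *
from rig import eyes
cv2.imwrite('pics/w7.png',eyes.grab_frame('wrist'))
a=eyes.grab_frame('scene')
cv2.imwrite('pics/s7.png',cv2.resize(a[70:170,110:260],None,fx=5,fy=5,interpolation=cv2.INTER_CUBIC))"
```

```text
t: 5.92
eef_pos: [503.8, -259.4, 7.3]
eef_rot: [3.14, 0.066, 0.012]
wrist_force: [-4.5, 4.8, 23.1]
opening: 0.002
```

View pics/s7.png

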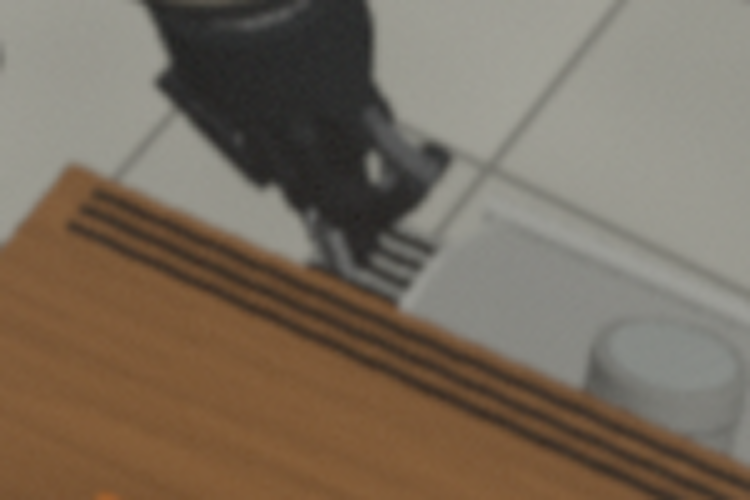

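View pics/w7.png

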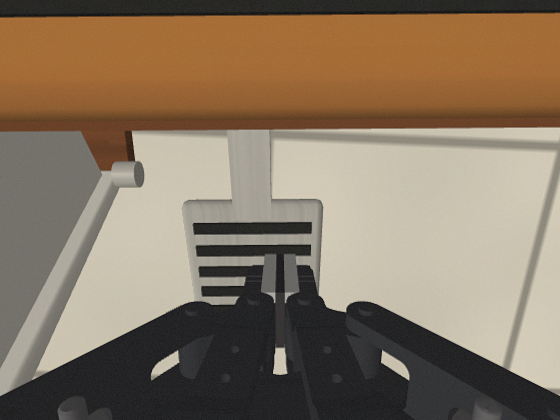

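```bash
python3 -m inch '[[-1,[0,0,-15],0],[-1,[-2,0,-35],0],[-1,[-10,0,-70],0],[-1,[-20,0,-105],0],[0.5,[-40,0,-140],0]]' 
python3 -m inch '[[1,[-15,0,-35],0],[1,[-30,0,-60],0],[1,[-40,0,-80],0],[1,[-40,0,-80],0],[1,[-40,0,-80],0]]'
python3 - <<'E'
from h import *
from rig import eyes
for n in("scene","top","wrist"):cv2.imwrite(f'pics/{n}8.png',eyes.grab_frame(n))
plan([0,0,0])
E
```

```text
t: 6.43
eef_pos: [463.0, -260.7, 148.3]
eef_rot: [3.14, 0.067, 0.012]
wrist_force: [-0.7, 0.2, 0.2]
opening: 0.128
t: 6.85
eef_pos: [422.7, -262.9, 228.9]
eef_rot: [3.139, 0.066, 0.015]
wrist_force: [0.5, 0.4, -1.0]
opening: 0.844
t 7.00 pos [ 422.3 -262.1  226.9] step [-123.  -289.2  226.9] shift [-412.1 -280.   224.2] turn -0.3 F [-0.49  0.76  0.17] op 1.003
```

View pics/scene8.png

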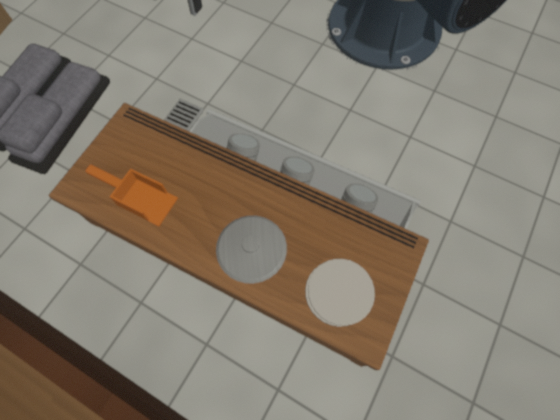

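View pics/top8.png

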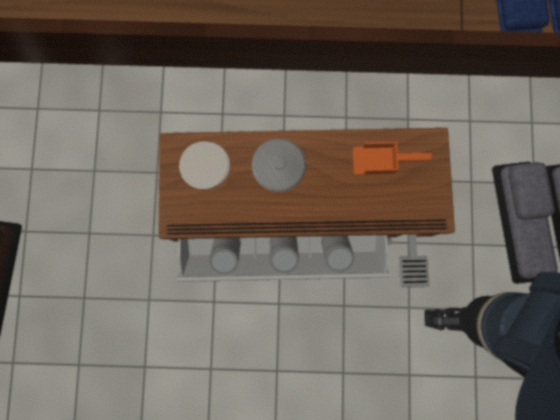

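View pics/wrist8.png

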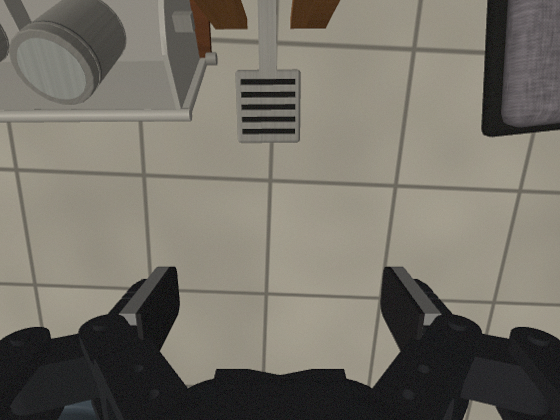

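Run:
```python
from h import *
from rig import eyes,sensors
s=sensors.read_state();R=Rn.from_rotvec(s['eef_rot']).as_matrix();p=s['eef_pos']
for n in("top","scene","wrist"):
    c=eyes.get_calibration(n)
    for d in (-40,-20,0,11): print(n,d,*[proj(c,p+R@[0,y,d]).round(1) for y in(-42,-57,42,57)])
a=cv2.imread("pics/top8.png")
b=cv2.resize(a[290:350,400:500],None,fx=6,fy=6,interpolation=cv2.INTER_CUBIC)
cv2.imwrite("pics/c8.png",b)
a=cv2.imread("pics/scene8.png")
b=cv2.resize(a[0:60,150:250],None,fx=6,fy=6,interpolation=cv2.INTER_CUBIC)
cv2.imwrite("pics/c8s.png",b)
```

```text
top -40 [433.  315.6] [424.1 315.7] [483.2 314.9] [492.1 314.8]
top -20 [429.3 314.7] [420.5 314.8] [478.2 314. ] [486.9 313.9]
top 0 [425.7 313.8] [417.2 313.9] [473.5 313.1] [482. 313.]
top 11 [423.8 313.3] [415.4 313.4] [470.9 312.6] [479.4 312.5]
scene -40 [196.3   8.3] [204.1  11.3] [154.   -8.1] [146.7 -10.9]
scene -20 [198.5  18.4] [206.   21.4] [157.2   2.3] [150.1  -0.5]
scene 0 [200.5  28.1] [207.9  31. ] [160.3  12.1] [153.3   9.4]
scene 11 [201.6  33.2] [208.8  36.1] [161.9  17.3] [155.   14.6]
wrist -40 [174.3 295.2] [136.7 295.2] [384.8 295.4] [422.4 295.5]
wrist -20 [187.2 272.8] [154.2 272.8] [371.9 273. ] [404.9 273. ]
wrist 0 [197.3 255.3] [167.9 255.3] [361.8 255.5] [391.2 255.5]
wrist 11 [202.  247.2] [174.3 247.2] [357.2 247.4] [384.9 247.4]
```

View pics/c8.png

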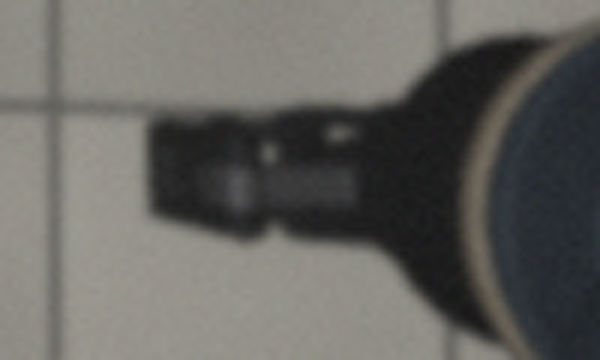

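View pics/c8s.png

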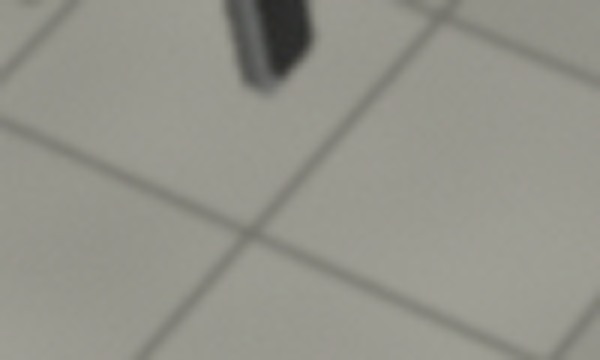

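Run:
```python
from h import *
plan(s2w((-80,0,230)))
```

```text
t 7.00 pos [ 422.3 -262.1  226.9] step [-123.  -289.2  226.9] shift [  41.3 -289.4   -2.9] turn -0.3 F [-0.49  0.76  0.17] op 1.003
```

```bash
python3 -m inch '[[1,[0,-40,0],0],[1,[0,-80,0],0],[1,[5,-120,0],0],[1,[12,-160,0],0],[1,[18,-200,0],0]]' 
python3 -m inch '[[1,[10,-35,0],0],[1,[20,-70,0],0],[1,[24,-90,0],0],[1,[24,-90,0],0],[1,[24,-90,0],0]]'
python3 - <<'E'
from h import *
from rig import eyes
plan(s2w((-80,0,230)))
np.save("cal9.npy",np.array([eyes.get_calibration("wrist")],dtype=object),allow_pickle=True)
a=eyes.grab_frame("wrist")
cv2.imwrite(f'pics/wrist9.png',a)
a=eyes.grab_frame("top")
cv2.imwrite(f'pics/top9.png',a)
E
```

```text
t: 7.42
eef_pos: [431.2, -59.6, 226.0]
eef_rot: [-3.141, -0.067, -0.008]
wrist_force: [1.9, -0.7, 0.7]
opening: 1.0
t: 7.83
eef_pos: [451.4, 25.4, 225.0]
eef_rot: [-3.135, -0.083, -0.005]
wrist_force: [0.1, -0.8, -0.0]
opening: 0.999
t 7.83 pos [451.4  25.4 225. ] step [-79.9  -3.4 225. ] shift [-0.1 -3.5 -4.9] turn 0.2 F [ 0.07 -0.77 -0.02] op 0.999
```

View pics/wrist9.png

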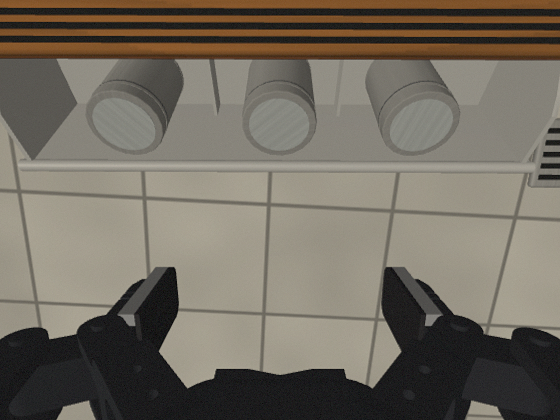

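Run:
```python
from h import *
c=np.load("cal9.npy",allow_pickle=True)[0]
print("cam",w2s(-c['R'].T@c['t']).round(1))
for z in (105,115,125):
    print(z,[w2s(ray(c,p,z)).round(1) for p in[(127,123),(280,122),(418,122)]], "L/R mid", [w2s(ray(c,p,z))[1].round(1) for p in [(243,122),(316,122)]])
for z in (110,120): print("rim",z,[w2s(ray(c,p,z)).round(1) for p in[(22,165),(532,168),(280,166)]])
a=cv2.imread("pics/top9.png")
cv2.imwrite("pics/c9.png",cv2.resize(a[225:290,170:400],None,fx=3.4,fy=3.4,interpolation=cv2.INTER_CUBIC))
```

```text
cam [-10.2  -4.  388.4]
105 [array([-17.9, 119.4, 105. ]), array([-16.5,  -2.8, 105. ]), array([ -15.9, -112.3,  105. ])] L/R mid [np.float64(26.7), np.float64(-31.4)]
115 [array([-17.7, 115. , 115. ]), array([-16.3,  -2.8, 115. ]), array([ -15.7, -108.5,  115. ])] L/R mid [np.float64(25.6), np.float64(-30.4)]
125 [array([-17.4, 110.6, 125. ]), array([-16.1,  -2.9, 125. ]), array([ -15.5, -104.7,  125. ])] L/R mid [np.float64(24.5), np.float64(-29.5)]
rim 110 [array([-51.3, 206.4, 110. ]), array([ -51.3, -206.3,  110. ]), array([-50.9,  -3. , 110. ])]
rim 120 [array([-49.8, 198.8, 120. ]), array([ -49.8, -199.1,  120. ]), array([-49.4,  -3. , 120. ])]
```

View pics/c9.png

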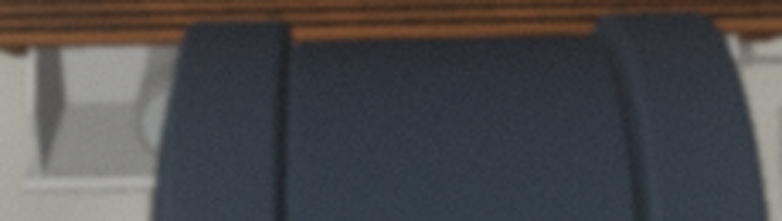

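```bash
python3 -m inch '[[1,[20,0,10],0],[1,[40,0,30],0],[1,[62,0,60],0],[1,[62,0,95],0],[1,[62,0,115],0]]' 30
python3 - <<'E'
from h import *
from rig import eyes
plan(s2w((-18,-3,48)))
cv2.imwrite(f'pics/wrist10.png',eyes.grab_frame("wrist"))
a=eyes.grab_frame("scene")
cv2.imwrite(f'pics/scene10.png',cv2.resize(a[60:260,170:430],None,fx=3,fy=3,interpolation=cv2.INTER_CUBIC))
E
```

```text
t: 8.35
eef_pos: [512.9, 26.4, 107.1]
eef_rot: [-3.135, -0.075, -0.001]
wrist_force: [-1.2, 0.5, -1.3]
opening: 0.999
t 8.35 pos [512.9  26.4 107.1] step [-18.4  -5.4 107.1] shift [ 0.4 -2.  59.1] turn -0.1 F [-1.15  0.53 -1.27] op 0.999
```

View pics/wrist10.png

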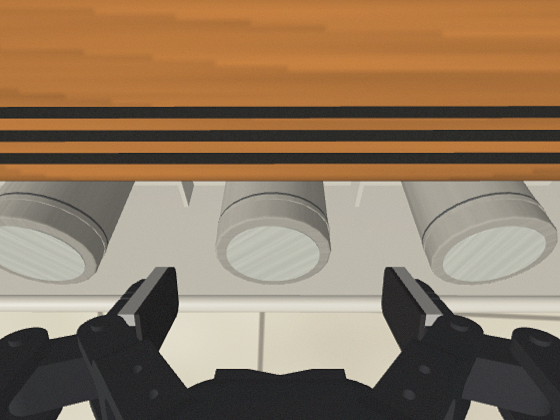

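View pics/scene10.png

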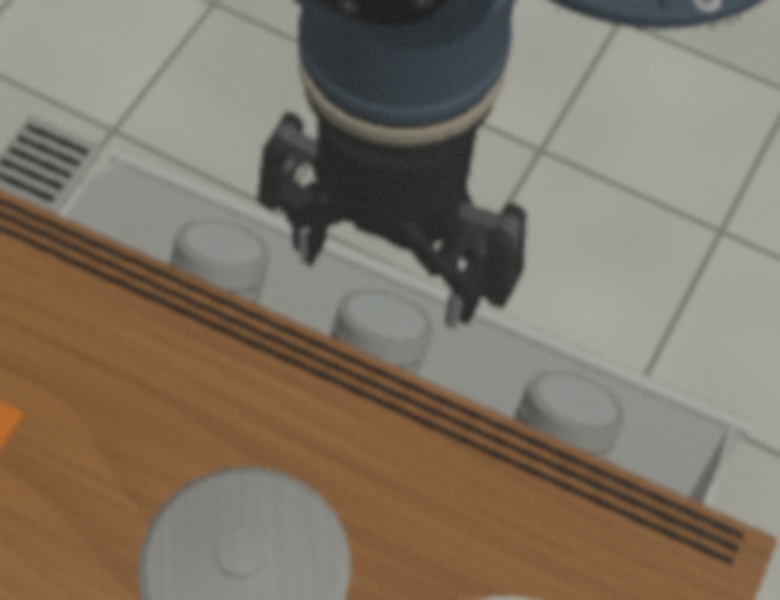

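Run:
```python
from h import *
from rig import eyes
c=eyes.get_calibration("wrist")
print(w2s(-c['R'].T@c['t']))
for z in (95,103,110):
    print(z,[w2s(ray(c,p,z)).round(1) for p in[(45,252),(273,252),(490,252),(273,303)]],[w2s(ray(c,p,z))[1].round(1) for p in [(217,245),(330,245)]])
```

```text
[ 50.47332611  -6.09824475 270.32491594]
95 [array([-23.7, 123.8,  95. ]), array([-23.4,  -1.6,  95. ]), array([ -23. , -120.1,   95. ]), array([-54.9,  -1.4,  95. ])] [np.float64(28.9), np.float64(-32.6)]
103 [array([-20.3, 117.9, 103. ]), array([-20. ,  -1.8, 103. ]), array([ -19.7, -114.9,  103. ]), array([-50.1,  -1.6, 103. ])] [np.float64(27.3), np.float64(-31.4)]
110 [array([-17.4, 112.7, 110. ]), array([-17.,  -2., 110.]), array([ -16.7, -110.3,  110. ]), array([-45.9,  -1.8, 110. ])] [np.float64(25.9), np.float64(-30.3)]
```

```bash
python3 -m inch '[[1,[-1,-3,12],0],[1,[-1,-3.5,25],0],[1,[-1,-3.5,37],0],[1,[-1,-3.5,48],0],[1,[-1,-3.5,55],0]]' 30
python3 - <<'E'
from h import *
from rig import eyes
plan(s2w((-18,-2,50)))
cv2.imwrite(f'pics/wrist11.png',eyes.grab_frame("wrist"))
a=eyes.grab_frame("scene")
cv2.imwrite(f'pics/scene11.png',cv2.resize(a[60:260,170:430],None,fx=3,fy=3,interpolation=cv2.INTER_CUBIC))
E
```

```text
t: 8.87
eef_pos: [510.4, 27.6, 53.1]
eef_rot: [-3.134, -0.078, 0.003]
wrist_force: [0.4, 0.1, -0.0]
opening: 0.999
t 8.87 pos [510.4  27.6  53.1] step [-20.8  -4.1  53.1] shift [ 2.8 -2.   3.1] turn 0.0 F [ 0.43  0.11 -0.01] op 0.999
```

View pics/wrist11.png

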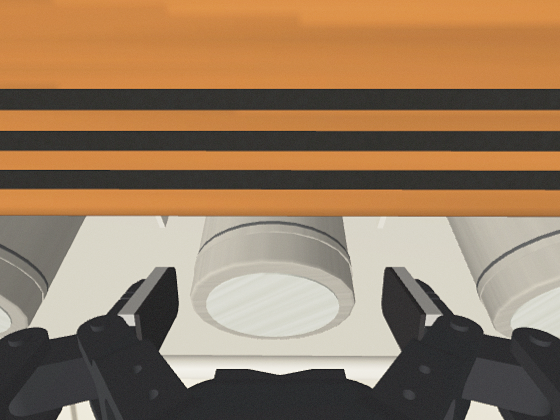

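View pics/scene11.png

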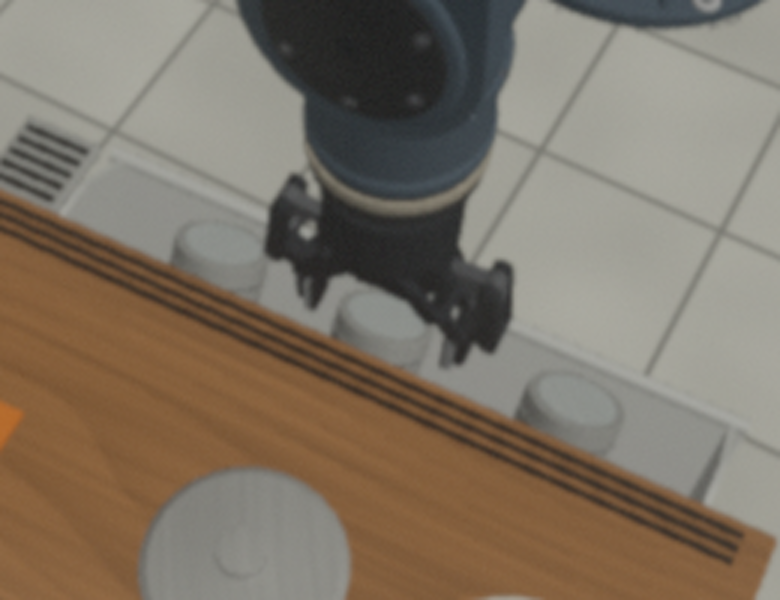

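```bash
python3 -m inch '[[1,[1,-2.5,2],0],[0.6,[1,-2.5,4],0],[-1,[1,-2.5,4],0],[-1,[1,-2.5,4],0],[-1,[1,-2.5,4],0]]' 40
python3 -m inch '[[-1,[0,0,0],0],[-1,[0,0,0],0],[-1,[0,0,0],0],[-1,[0,0,0],0],[-1,[0,0,0],0]]'
python3 - <<'E'
from h import *
from rig import eyes
plan(s2w((-18,-2,50)))
cv2.imwrite(f'pics/wrist12.png',eyes.grab_frame("wrist"))
plan(s2w((-18,-2,50)))
E
```

```text
t: 9.38
eef_pos: [511.3, 29.1, 49.4]
eef_rot: [-3.133, -0.081, 0.003]
wrist_force: [-1.9, -0.2, 5.3]
opening: 0.691
t: 9.8
eef_pos: [511.2, 29.2, 49.5]
eef_rot: [-3.133, -0.081, 0.003]
wrist_force: [-0.5, 0.8, 2.8]
opening: 0.692
t 9.80 pos [511.2  29.2  49.5] step [-19.9  -2.6  49.5] shift [ 1.9 -0.6 -0.5] turn 0.2 F [-0.46  0.85  2.84] op 0.692
t 9.85 pos [511.2  29.1  49.4] step [-19.9  -2.6  49.4] shift [ 1.9 -0.6 -0.6] turn 0.2 F [-1.69 -0.17  3.72] op 0.688
```

View pics/wrist12.png

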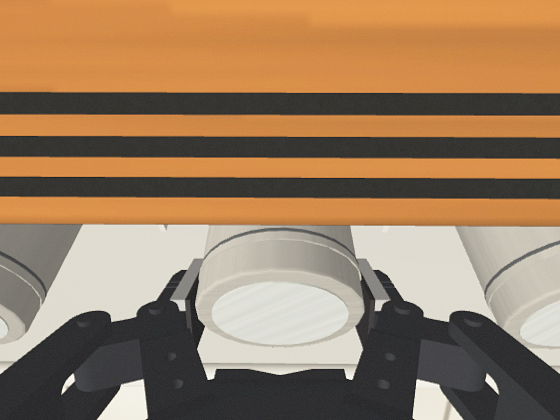

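```bash
python3 -m inch '[[-1,[-2,0,-5],0],[-1,[-5,0,-11],0],[-1,[-9,0,-18],0],[-1,[-13,0,-26],0],[-1,[-18,0,-36],0]]'
python3 -m inch '[[-1,[0,0,-3],0],[-1,[0,0,-3],0],[-1,[0,0,-3],0],[-1,[0,0,-3],0],[-1,[0,0,-3],0]]'
python3 - <<'E'
from h import *
from rig import eyes
for i in range(3):
    cv2.imwrite(f'pics/wrist13_{i}.png',eyes.grab_frame("wrist"));plan(s2w((-18,-2,50)))
for i in range(3): 
    a=eyes.grab_frame("scene");plan(s2w((-18,-2,50)))
cv2.imwrite(f'pics/scene13.png',cv2.resize(a[60:260,170:430],None,fx=3,fy=3,interpolation=cv2.INTER_CUBIC))
E
```

```text
t: 10.27
eef_pos: [492.7, 27.9, 86.3]
eef_rot: [-3.133, -0.081, 0.003]
wrist_force: [-0.1, -0.4, -1.2]
opening: 0.692
t: 10.68
eef_pos: [492.6, 27.8, 88.9]
eef_rot: [-3.133, -0.081, 0.004]
wrist_force: [-0.1, 1.1, -1.6]
opening: 0.691
t 10.73 pos [492.6  27.9  88.9] step [-38.6  -3.   88.9] shift [20.7 -0.6 38.8] turn 0.2 F [-0.25 -0.34 -1.7 ] op 0.692
t 10.78 pos [492.6  27.9  88.9] step [-38.6  -3.   88.9] shift [20.7 -0.6 38.9] turn 0.2 F [-0.17 -0.39 -0.9 ] op 0.686
t 10.83 pos [492.6  27.8  88.9] step [-38.6  -3.   88.9] shift [20.7 -0.6 38.9] turn 0.2 F [-0.52 -0.49 -1.58] op 0.69
t 10.88 pos [492.7  27.9  89. ] step [-38.5  -3.   89. ] shift [20.6 -0.6 39. ] turn 0.2 F [ 0.04  1.03 -1.29] op 0.692
t 10.93 pos [492.7  27.9  89. ] step [-38.5  -3.   89. ] shift [20.6 -0.6 39. ] turn 0.2 F [-0.64  0.64 -1.26] op 0.693
t 10.98 pos [492.7  27.9  89.1] step [-38.5  -3.   89.1] shift [20.6 -0.6 39.1] turn 0.2 F [ 0.38  0.01 -1.75] op 0.688
```

View pics/wrist13_2.png

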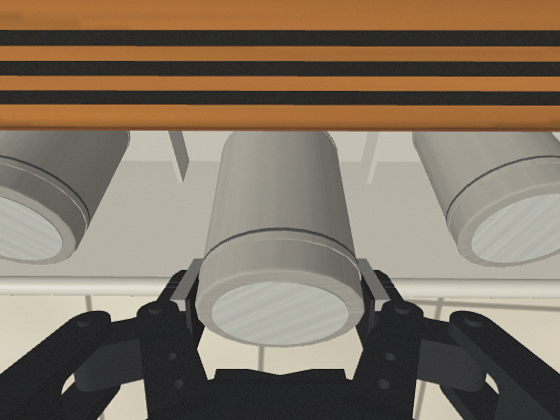

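View pics/scene13.png

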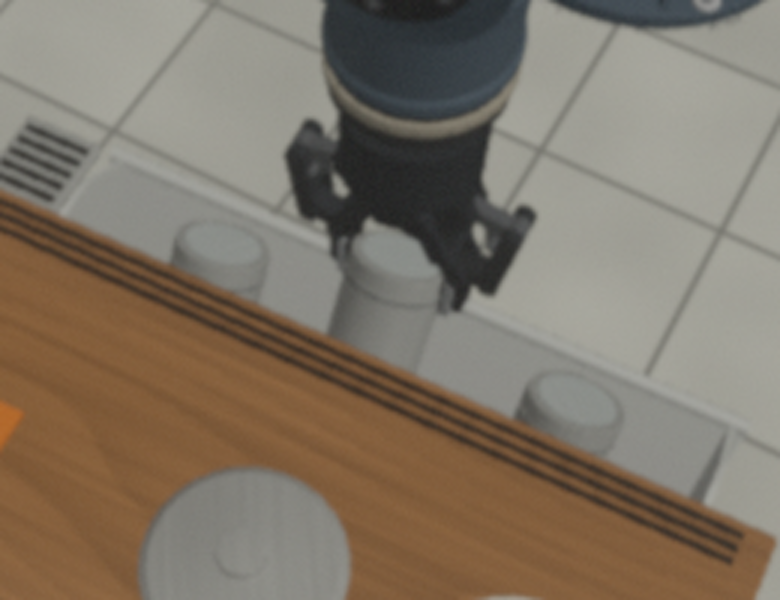

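```bash
python3 -m inch '[[-1,[4,0,9],0],[-1,[9,0,18],0],[-1,[13,0,27],0],[-1,[16,0,34],0],[-1,[18,0,38],0]]'
python3 -m inch '[[-1,[0,0,1],0],[-1,[0,0,1],0],[0.7,[0,0,1],0],[1,[0,0,1],0],[1,[0,0,1],0]]'
python3 -m inch '[[1,[0,0,0],0],[1,[0,0,-8],0],[1,[-2,0,-25],0],[1,[-4,0,-45],0],[1,[-4,0,-60],0]]'
python3 - <<'E'
from h import *
from rig import eyes
plan(s2w((-20,-118,107)))
np.save("cal14.npy",np.array([eyes.get_calibration("wrist")],dtype=object),allow_pickle=True)
cv2.imwrite(f'pics/wrist14.png',eyes.grab_frame("wrist"))
E
```

```text
t: 11.4
eef_pos: [511.0, 29.1, 49.7]
eef_rot: [-3.133, -0.081, 0.005]
wrist_force: [2.1, -0.1, 1.4]
opening: 0.691
t: 11.82
eef_pos: [510.9, 29.1, 48.6]
eef_rot: [-3.133, -0.081, 0.005]
wrist_force: [-0.9, -0.0, -0.3]
opening: 1.0
t: 12.23
eef_pos: [507.0, 28.4, 110.4]
eef_rot: [-3.133, -0.081, 0.004]
wrist_force: [1.2, 0.0, 0.4]
opening: 0.998
t 12.23 pos [507.   28.4 110.4] step [-24.2  -3.1 110.4] shift [  3.9 114.9   2.5] turn 0.2 F [1.16 0.01 0.36] op 0.998
```

View pics/wrist14.png

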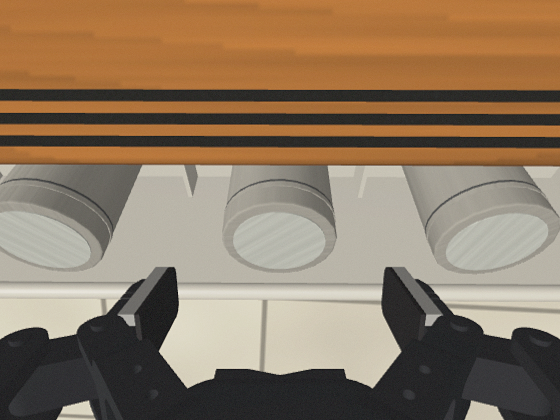

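```bash
python3 -m inch '[[1,[1,38,-5],0],[1,[2,76,-5],0],[1,[3,112,0],0],[1,[3,114,0],0],[1,[3,114,0],0]]'
python3 -m inch '[[1,[0,0,0],0],[1,[0,0,10],0],[1,[0,0,20],0],[1,[0,0,30],0],[1,[0,0,30],0]]'
python3 - <<'E'
from h import *
from rig import eyes
plan(s2w((-20,-117,49.5)))
cv2.imwrite(f'pics/wrist15.png',eyes.grab_frame("wrist"))
E
```

```text
t: 12.7
eef_pos: [517.3, -86.9, 112.1]
eef_rot: [-3.133, -0.076, -0.001]
wrist_force: [-0.3, -0.3, 0.6]
opening: 0.997
t: 13.12
eef_pos: [515.8, -85.7, 79.5]
eef_rot: [-3.132, -0.078, 0.004]
wrist_force: [0.2, -0.9, 0.9]
opening: 0.998
t 13.12 pos [515.8 -85.7  79.5] step [ -21.  -117.5   79.5] shift [ 1.  -0.2 30.1] turn 0.0 F [ 0.23 -0.92  0.86] op 0.998
```

View pics/wrist15.png

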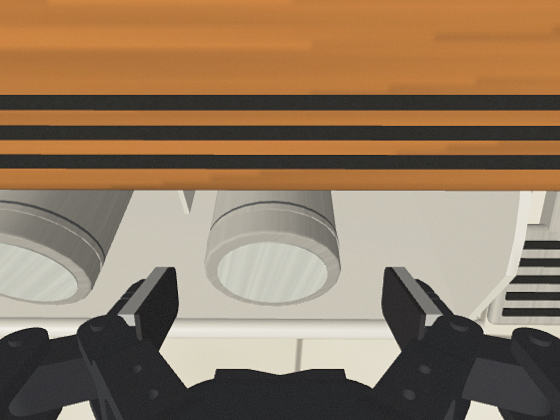

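```bash
python3 -m inch '[[1,[0,-3,8],0],[1,[0,-3,16],0],[1,[0.5,-3,24],0],[1,[0.5,-3,30],0],[0.6,[0.5,-3,30],0]]'
python3 -m inch '[[-1,[0,0,0],0],[-1,[0,0,0],0],[-1,[0,0,0],0],[-1,[0,0,0],0],[-1,[0,0,0],0]]' 50
python3 -m inch '[[-1,[-2,0,-5],0],[-1,[-5,0,-11],0],[-1,[-9,0,-18],0],[-1,[-13,0,-26],0],[-1,[-18,0,-36],0]]'
python3 -m inch '[[-1,[0,0,-3],0],[-1,[0,0,-3],0],[-1,[0,0,-3],0],[-1,[0,0,-3],0],[-1,[0,0,-3],0]]'
python3 - <<'E'
from h import *
from rig import eyes
for i in range(3):
    cv2.imwrite(f'pics/wrist16_{i}.png',eyes.grab_frame("wrist"));plan(s2w((-18,-2,50)))
for i in range(3): 
    a=eyes.grab_frame("scene");plan(s2w((-18,-2,50)))
E
```

```text
t: 13.58
eef_pos: [515.6, -82.5, 49.1]
eef_rot: [-3.132, -0.078, 0.006]
wrist_force: [-0.4, 0.2, -0.4]
opening: 0.883
t: 14.0
eef_pos: [515.8, -82.6, 49.3]
eef_rot: [-3.132, -0.077, 0.006]
wrist_force: [-0.8, -0.4, -0.3]
opening: 0.689
t: 14.42
eef_pos: [497.4, -83.8, 86.3]
eef_rot: [-3.132, -0.077, 0.006]
wrist_force: [-0.6, -0.9, -0.5]
opening: 0.691
t: 14.83
eef_pos: [497.2, -83.7, 88.8]
eef_rot: [-3.132, -0.078, 0.007]
wrist_force: [-0.2, 0.7, -1.6]
opening: 0.689
t 14.88 pos [497.3 -83.8  88.8] step [ -39.4 -114.7   88.8] shift [  21.6 -112.3   39.8] turn 0.0 F [-0.03  0.21 -0.59] op 0.686
t 14.93 pos [497.3 -83.8  88.9] step [ -39.4 -114.7   88.9] shift [  21.6 -112.3   39.8] turn 0.0 F [-0.84 -0.46 -1.08] op 0.69
t 14.98 pos [497.3 -83.8  88.9] step [ -39.4 -114.7   88.9] shift [  21.6 -112.3   39.8] turn 0.0 F [ 0.07  0.07 -0.85] op 0.688
t 15.03 pos [497.3 -83.8  89. ] step [ -39.4 -114.7   89. ] shift [  21.6 -112.3   39.9] turn 0.0 F [-0.85 -0.18 -1.04] op 0.685
t 15.08 pos [497.3 -83.8  89. ] step [ -39.3 -114.7   89. ] shift [  21.5 -112.3   40. ] turn 0.0 F [-0.32 -0.45 -0.26] op 0.689
t 15.13 pos [497.3 -83.8  89.1] step [ -39.3 -114.7   89.1] shift [  21.5 -112.3   40. ] turn 0.0 F [ 0.94 -0.16 -1.54] op 0.688
```

View pics/wrist16_2.png

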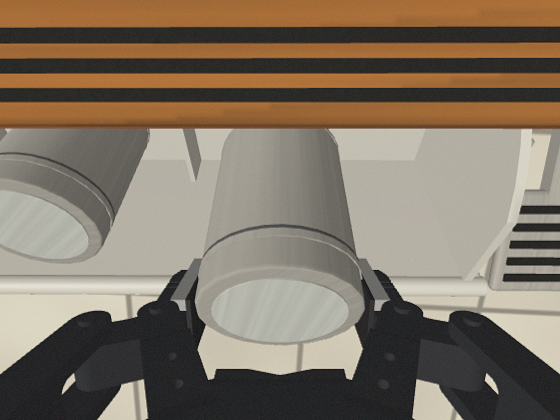

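```bash
python3 -m inch '[[-1,[4,0,9],0],[-1,[9,0,18],0],[-1,[13,0,27],0],[-1,[16,0,34],0],[-1,[18,0,38],0]]'
python3 -m inch '[[-1,[0,0,1],0],[-1,[0,0,1],0],[0.7,[0,0,1],0],[1,[0,0,1],0],[1,[0,0,1],0]]'
python3 -m inch '[[1,[0,0,0],0],[1,[0,0,-8],0],[1,[-2,0,-25],0],[1,[-4,0,-45],0],[1,[-4,0,-68],0]]'
python3 - <<'E'
from h import *
from rig import eyes
plan(s2w((-20,119,110)))
cv2.imwrite(f'pics/wrist17.png',eyes.grab_frame("wrist"))
E
```

```text
t: 15.55
eef_pos: [515.2, -82.4, 49.5]
eef_rot: [-3.132, -0.078, 0.008]
wrist_force: [0.3, -0.5, -1.0]
opening: 0.686
t: 15.97
eef_pos: [515.3, -82.4, 48.4]
eef_rot: [-3.132, -0.078, 0.008]
wrist_force: [0.9, -0.9, -0.3]
opening: 1.004
t: 16.38
eef_pos: [510.8, -83.1, 117.2]
eef_rot: [-3.131, -0.078, 0.01]
wrist_force: [-0.3, -0.4, 0.6]
opening: 1.0
t 16.38 pos [510.8 -83.1 117.2] step [ -25.8 -114.7  117.2] shift [   6.  -233.6    9.3] turn 0.0 F [-0.33 -0.4   0.61] op 1.0
```

View pics/wrist17.png

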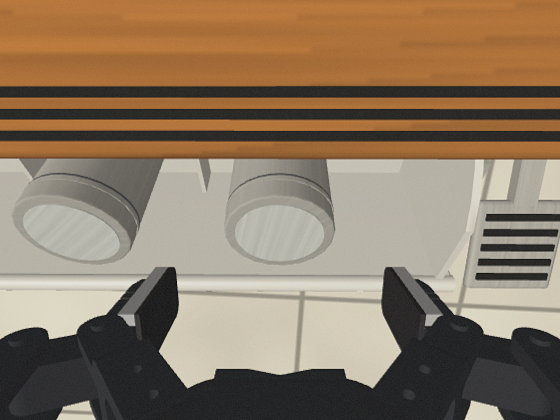

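```bash
python3 -m inch '[[1,[1,-38,0],0],[1,[2,-77,0],0],[1,[3,-116,0],0],[1,[4,-155,0],0],[1,[5,-194,0],0]]'
python3 -m inch '[[1,[0,-20,0],0],[1,[0,-39,0],0],[1,[0,-39,8],0],[1,[0,-39,20],0],[1,[0,-39,30],0]]'
python3 - <<'E'
from h import *
from rig import eyes
plan(s2w((-20,119,49.5)))
cv2.imwrite(f'pics/wrist18.png',eyes.grab_frame("wrist"))
E
```

```text
t: 16.85
eef_pos: [512.1, 63.1, 124.0]
eef_rot: [-3.102, -0.156, 0.004]
wrist_force: [0.5, -0.9, -0.4]
opening: 1.003
t: 17.27
eef_pos: [510.5, 82.8, 94.4]
eef_rot: [-3.083, -0.197, 0.006]
wrist_force: [0.4, -0.1, 0.5]
opening: 1.004
t 17.27 pos [510.5  82.8  94.4] step [-18.   51.1  94.4] shift [  3.4 -65.4  48.4] turn 4.5 F [ 0.39 -0.06  0.47] op 1.004
```

View pics/wrist18.png

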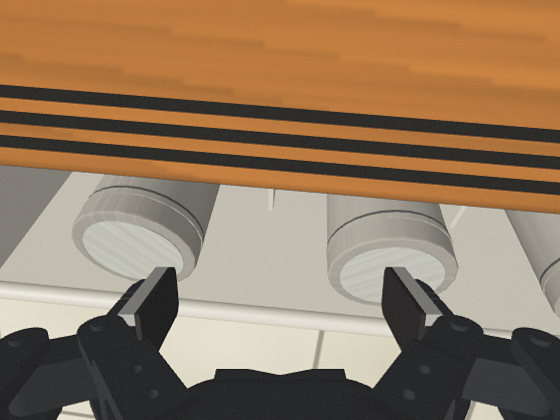

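```bash
python3 -m inch '[[1,[0,0,-10],0],[1,[0,0,-20],0],[1,[0,0,-30],0],[1,[0,0,-40],0],[1,[0,0,-40],0]]'
python3 -c "
from h import *
from rig import sensors
print(sensors.read_state()['joints'].round(3))
plan(s2w((-25,119,110)))"
```

```text
t: 17.73
eef_pos: [511.4, 80.6, 135.5]
eef_rot: [-3.083, -0.197, 0.004]
wrist_force: [0.2, 0.6, 0.7]
opening: 1.002
[ 0.122  0.274 -0.147  1.15   0.052  3.137]
t 17.73 pos [511.4  80.6 135.5] step [-17.2  48.8 135.5] shift [ -2.3 -69.1  29.2] turn 4.5 F [0.24 0.65 0.67] op 1.002
```

```bash
python3 -m inch '[[1,[-15,0,-10],-7],[1,[-30,0,-20],-14],[1,[-45,0,-30],-21],[1,[-60,0,-40],-28],[1,[-60,0,-40],-35]]'
python3 -m inch '[[1,[0,0,0],-7],[1,[0,0,0],-14],[1,[0,0,0],-21],[1,[0,0,0],-28],[1,[0,0,0],-35]]'
python3 -m inch '[[1,[0,0,0],-7],[1,[0,0,0],-14],[1,[0,0,0],-21],[1,[0,0,0],-28],[1,[0,0,0],-35]]'
python3 -m inch '[[1,[0,0,0],-7],[1,[0,0,0],-14],[1,[0,0,0],-21],[1,[0,0,0],-28],[1,[0,0,0],-35]]'
python3 -c "
from h import *
from rig import sensors
print(sensors.read_state()['joints'].round(3))
plan(s2w((-25,119,180)),YAW+np.pi)"
```

```text
t: 18.15
eef_pos: [451.1, 70.7, 177.8]
eef_rot: [-2.88, -1.124, -0.024]
wrist_force: [0.1, -0.4, 1.2]
opening: 1.004
t: 18.57
eef_pos: [451.3, 70.7, 178.2]
eef_rot: [-2.408, -1.95, -0.048]
wrist_force: [-0.3, 0.3, -1.3]
opening: 0.997
t: 18.98
eef_pos: [451.5, 70.8, 178.6]
eef_rot: [-1.709, -2.599, -0.066]
wrist_force: [-0.2, 0.1, 0.8]
opening: 1.001
t: 19.4
eef_pos: [451.7, 70.8, 179.0]
eef_rot: [-0.843, -3.009, -0.078]
wrist_force: [0.9, -0.3, -0.6]
opening: 1.002
[ 0.117  0.128 -0.217  1.221  0.052  0.664]
t 19.40 pos [451.7  70.8 179. ] step [-77.4  41.9 179. ] shift [-0.2 93.1  3.1] turn -34.1 F [ 0.86 -0.27 -0.64] op 1.002
```

```bash
python3 -m inch '[[1,[0,18,0],-7],[1,[0,38,0],-14],[1,[0,58,0],-21],[1,[0,77,0],-28],[1,[0,93,0],-34]]'
python3 -c "
from h import *
from rig import sensors,eyes
s=sensors.read_state()
print(s['joints'].round(3),Rn.from_rotvec(s['eef_rot']).as_matrix().round(3))
plan(s2w((-25,119,180)),YAW+np.pi)
cv2.imwrite(f'pics/wrist19.png',eyes.grab_frame('wrist'))
c=eyes.get_calibration('wrist');print(w2s(-c['R'].T@c['t']))
"
```

```text
t: 19.82
eef_pos: [500.7, 151.3, 183.5]
eef_rot: [-0.084, 3.139, 0.083]
wrist_force: [0.4, -0.4, -0.4]
opening: 0.997
[ 0.261  0.253 -0.051  1.253  0.051  0.207] [[-0.999 -0.054 -0.001]
 [-0.054  0.997  0.053]
 [-0.002  0.053 -0.999]]
t 19.82 pos [500.7 151.3 183.5] step [-24.5 119.9 183.5] shift [ 0.5 -1.1  3.5] turn -359.7 F [ 0.35 -0.36 -0.4 ] op 0.997
[-92.70383717 112.0606191  346.06100889]
```

View pics/wrist19.png

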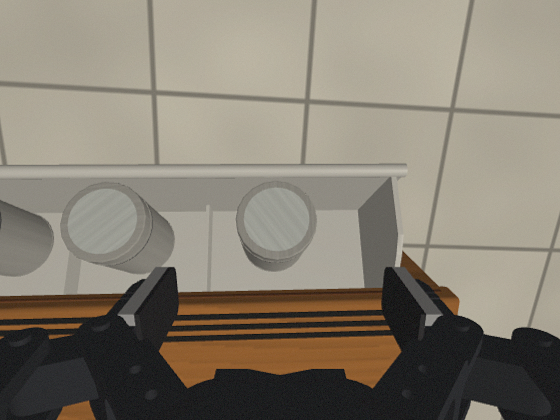

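Run:
```python
from h import *
from rig import eyes
c=eyes.get_calibration("wrist")
for z in (98,105):
    print(z,[w2s(ray(c,p,z)).round(1) for p in[(276,219),(104,220),(100,171),(404,170)]],[w2s(ray(c,p,z))[1].round(1) for p in [(236,220),(316,220)]])
plan(s2w((-20,123,80)),YAW-np.pi)
```

```text
98 [array([-15.3, 123.6,  98. ]), array([-14.9,  -2.8,  98. ]), array([-51.1,  -1.1,  98. ]), array([-53.1, 217.8,  98. ])] [np.float64(93.6), np.float64(154.0)]
105 [array([-17.5, 123.3, 105. ]), array([-17.1,   0.4, 105. ]), array([-52.3,   2.1, 105. ]), array([-54.2, 214.9, 105. ])] [np.float64(94.1), np.float64(152.8)]
t 19.87 pos [501.7 153.  183.4] step [-23.4 121.6 183.4] shift [ -3.1  -4.2 103.3] turn 0.7 F [-3.36  0.52 -1.7 ] op 0.997
```

```bash
python3 - <<'E'
from h import *
plan(s2w((-21,125,85)),YAW-np.pi)
E
python3 -m inch '[[1,[-1,0,25],0.4],[1,[-2,-1,50],0.7],[1,[-2,-2,75],0.7],[1,[-2,-2,92],0.7],[1,[-2,-2,98],0.7]]' 40
python3 - <<'E'
from h import *
from rig import eyes
plan(s2w((-20,126,49.5)),YAW-np.pi)
cv2.imwrite('pics/wrist20.png',eyes.grab_frame('wrist'))
E
```

```text
t 19.87 pos [501.7 153.  183.4] step [-23.4 121.6 183.4] shift [-2.1 -1.9 98.4] turn 0.7 F [-3.36  0.52 -1.7 ] op 0.997
t: 20.28
eef_pos: [502.5, 156.0, 83.3]
eef_rot: [0.077, -3.138, -0.083]
wrist_force: [-1.0, -0.8, -0.6]
opening: 1.001
t 20.28 pos [502.5 156.   83.3] step [-22.5 124.6  83.3] shift [-2.5 -0.4 33.8] turn 0.0 F [-0.99 -0.76 -0.62] op 1.001
```

View pics/wrist20.png

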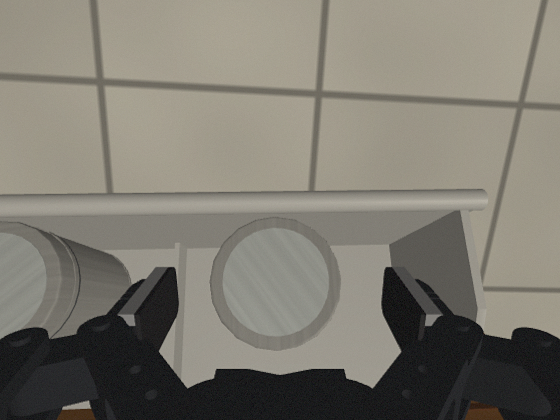

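```bash
python3 -m inch '[[1,[-1,-1,8],0],[1,[-2,-2,18],0],[1,[-2,-2,28],0],[1,[-2,-2,34],0],[1,[-2,-2,34],0]]'
python3 - <<'E'
from h import *
from rig import eyes
plan(s2w((-20,126,49.5)),YAW-np.pi)
cv2.imwrite('pics/wrist21.png',eyes.grab_frame('wrist'))
E
```

```text
t: 20.75
eef_pos: [503.9, 155.8, 48.2]
eef_rot: [0.077, -3.136, -0.082]
wrist_force: [-0.1, 0.1, 0.2]
opening: 1.0
t 20.75 pos [503.9 155.8  48.2] step [-21.  124.2  48.2] shift [-1.   1.8 -1.2] turn 0.0 F [-0.07  0.12  0.18] op 1.0
```

View pics/wrist21.png

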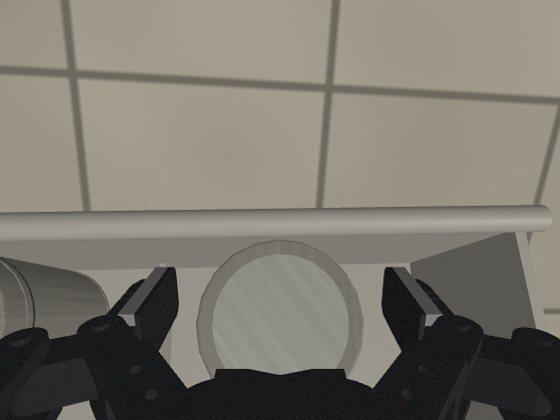

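```bash
python3 -m inch '[[-1,[0,0,0],0],[-1,[0,0,0],0],[-1,[0,0,0],0],[-1,[0,0,0],0],[-1,[0,0,0],0]]' 30
python3 -m inch '[[-1,[2,0,-5],0],[-1,[5,0,-11],0],[-1,[9,0,-18],0],[-1,[13,0,-26],0],[-1,[18,0,-36],0]]'
python3 -m inch '[[-1,[0,0,-3],0],[-1,[0,0,-3],0],[-1,[0,0,-3],0],[-1,[0,0,-3],0],[-1,[0,0,-3],0]]'
python3 - <<'E'
from h import *
from rig import eyes
for i in range(3):
    cv2.imwrite(f'pics/wrist22_{i}.png',eyes.grab_frame("wrist"));plan(s2w((-18,-2,50)))
for i in range(3): 
    a=eyes.grab_frame("scene");plan(s2w((-18,-2,50)))
cv2.imwrite(f'pics/scene22.png',cv2.resize(a[60:260,170:430],None,fx=3,fy=3,interpolation=cv2.INTER_CUBIC))
E
```

```text
t: 21.22
eef_pos: [504.5, 155.9, 49.7]
eef_rot: [0.077, -3.138, -0.083]
wrist_force: [-2.6, -1.9, 4.4]
opening: 0.696
t: 21.63
eef_pos: [486.0, 153.0, 86.4]
eef_rot: [0.077, -3.137, -0.082]
wrist_force: [0.3, -1.0, -4.9]
opening: 0.696
t: 22.05
eef_pos: [485.8, 152.8, 88.9]
eef_rot: [0.077, -3.137, -0.082]
wrist_force: [-0.6, -1.1, -3.8]
opening: 0.693
t 22.10 pos [485.8 152.8  88.9] step [-39.3 122.2  88.9] shift [ -21.3 -126.    32.3] turn -180.0 F [-0.46 -0.33 -4.1 ] op 0.696
t 22.15 pos [485.9 152.8  89. ] step [-39.2 122.2  89. ] shift [ -21.2 -126.    32.4] turn -180.0 F [-0.56 -0.37 -4.62] op 0.693
t 22.20 pos [485.9 152.8  89. ] step [-39.2 122.2  89. ] shift [ -21.2 -126.    32.4] turn -180.0 F [ 0.33  0.46 -3.68] op 0.697
t 22.25 pos [485.9 152.8  89.1] step [-39.2 122.2  89.1] shift [ -21.2 -126.1   32.5] turn -180.0 F [-0.61  0.56 -5.09] op 0.694
t 22.30 pos [485.9 152.8  89.2] step [-39.1 122.2  89.2] shift [ -21.1 -126.1   32.6] turn -180.0 F [-0.23  0.33 -4.57] op 0.696
t 22.35 pos [485.9 152.8  89.2] step [-39.1 122.2  89.2] shift [ -21.2 -126.1   32.6] turn -180.0 F [ 0.04 -0.16 -4.84] op 0.696
```

View pics/wrist22_2.png

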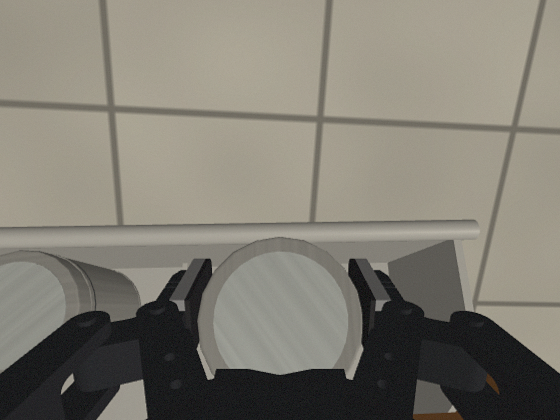

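View pics/scene22.png

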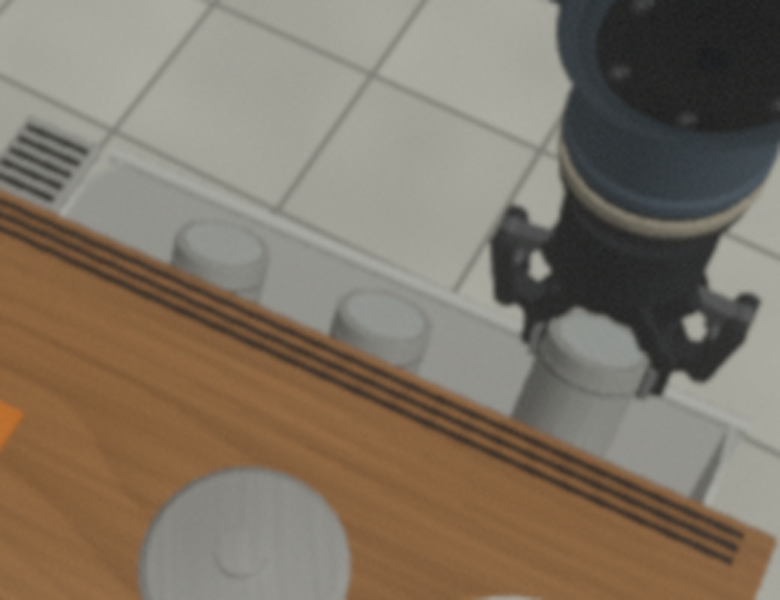

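```bash
python3 -m inch '[[-1,[5,0,-12],0],[-1,[11,0,-28],0],[-1,[18,0,-46],0],[-1,[25,0,-66],0],[-1,[32,0,-88],0]]'
python3 -m inch '[[-1,[6,0,-22],0],[-1,[12,0,-44],0],[-1,[18,0,-66],0],[-1,[20,0,-86],0],[-1,[20,0,-90],0]]' 20
python3 -m inch '[[-1,[0,0,0],0],[-1,[0,0,0],0],[-1,[0,0,0],0],[-1,[0,0,0],0],[-1,[0,0,0],0]]' 20
python3 - <<'E'
from h import *
from rig import eyes
plan(s2w((-100,122,270)),YAW-np.pi)
for n in("scene","wrist","top"):cv2.imwrite(f'pics/{n}23.png',eyes.grab_frame(n))
E
```

```text
t: 22.77
eef_pos: [453.6, 146.5, 177.6]
eef_rot: [0.077, -3.136, -0.082]
wrist_force: [1.3, 0.2, -4.9]
opening: 0.694
t: 23.18
eef_pos: [434.8, 141.0, 270.5]
eef_rot: [-0.077, 3.139, 0.084]
wrist_force: [0.4, -0.5, -4.4]
opening: 0.695
t: 23.6
eef_pos: [434.4, 140.9, 269.6]
eef_rot: [0.077, -3.139, -0.083]
wrist_force: [0.3, -0.2, -3.8]
opening: 0.699
t 23.60 pos [434.4 140.9 269.6] step [-91.2 112.8 269.6] shift [8.8 9.2 0.1] turn 0.0 F [ 0.26 -0.19 -3.76] op 0.699
```

View pics/scene23.png

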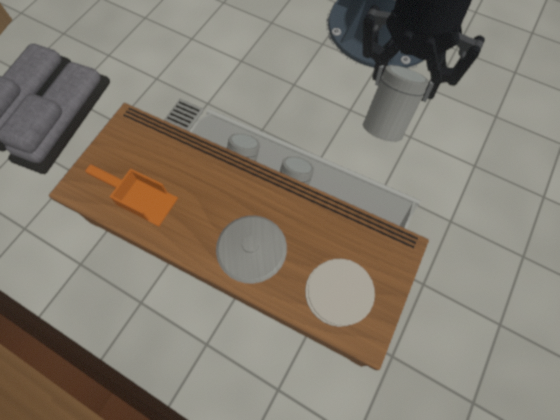

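View pics/wrist23.png

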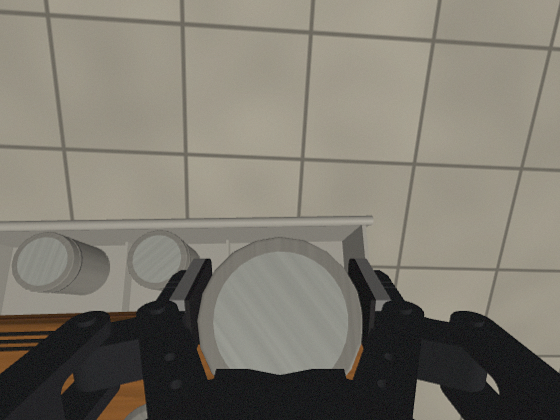

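View pics/top23.png

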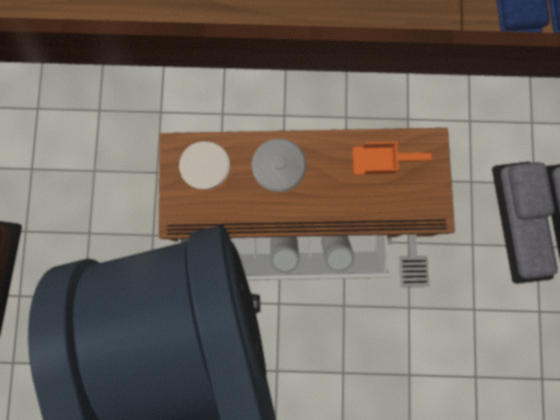

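```bash
cat > ov.py <<'E'
from h import *
from rig import eyes,sensors
import sys
def overlay(name,out,crop=None):
    st=sensors.read_state();R=Rn.from_rotvec(st['eef_rot']).as_matrix()
    g=st['eef_pos']+R@[0,0,-47]
    img=eyes.grab_frame("scene");c=eyes.get_calibration("scene")
    x0,y0,x1,y1=crop;f=4
    im=cv2.resize(img[y0:y1,x0:x1],None,fx=f,fy=f,interpolation=cv2.INTER_CUBIC)
    ex=np.array([np.cos(YAW),np.sin(YAW),0]);ey=np.array([-np.sin(YAW),np.cos(YAW),0])
    for th,col in((0,(0,255,0)),(.3,(0,255,255)),(.55,(0,0,255))):
        ax=-np.sin(th)*ex+np.cos(th)*np.array([0,0,1.]); bx=np.cross(ey,ax)
        for s in(-75,10):
            P=[proj(c,g+ax*s+30*(np.cos(a)*bx+np.sin(a)*ey)) for a in np.linspace(0,2*np.pi,40)]
            cv2.polylines(im,[np.int32((np.array(P)-[x0,y0])*f)],True,col,1)
    cv2.imwrite(out,im); print(st['t'],st['wrist_force'].round(2),st['opening'])
overlay("scene",sys.argv[1],tuple(int(v) for v in sys.argv[2:6]))
E
python3 ov.py pics/ov1.png 330 20 490 160
```

```text
23.75 [ 0.5  -0.03 -3.66] 0.6916894802610849
```

View pics/ov1.png

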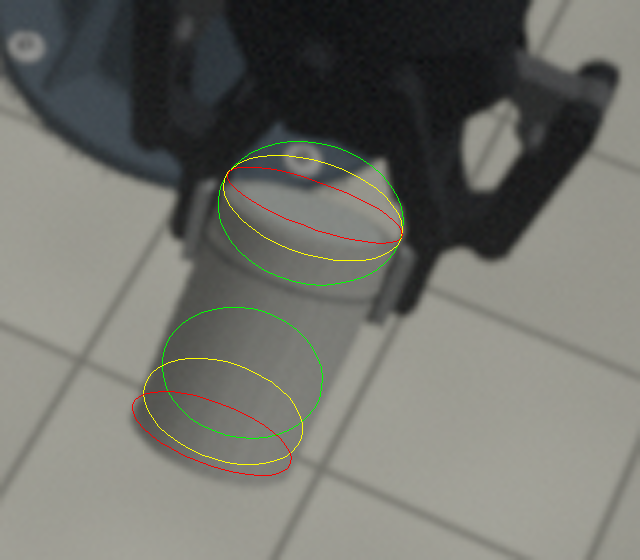

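```bash
python3 -c "
from h import *
plan(s2w((-58,118,140)),YAW-np.pi)"
```

```text
t 23.80 pos [434.7 141.  270.2] step [-90.9 112.9 270.2] shift [-32.7  -1.8 130.4] turn 0.0 F [-0.52 -0.07 -3.96] op 0.692
```

```bash
python3 -m inch '[[-1,[-6,0,22],0],[-1,[-13,-1,46],0],[-1,[-20,-1,70],0],[-1,[-27,-2,95],0],[-1,[-32,-2,115],0]]' 20
python3 -m inch '[[-1,[0,0,7],0],[-1,[0,0,14],0],[-1,[0,0,16],0],[-1,[0,0,16],0],[-1,[0,0,16],0]]' 20
python3 -c "
from h import *
plan(s2w((-10,118,140)),YAW-np.pi)"
python3 ov.py pics/ov2.png 320 60 480 200
```

```text
t: 24.22
eef_pos: [466.5, 146.5, 153.5]
eef_rot: [0.077, -3.139, -0.083]
wrist_force: [0.6, -0.6, -4.4]
opening: 0.692
t: 24.63
eef_pos: [466.9, 147.6, 138.6]
eef_rot: [-0.077, 3.139, 0.084]
wrist_force: [-0.5, -0.0, -4.3]
opening: 0.688
t 24.63 pos [466.9 147.6 138.6] step [-58.4 117.9 138.6] shift [-48.4   0.2  -1.3] turn 0.0 F [-0.49 -0.02 -4.3 ] op 0.688
24.6333 [-0.49 -0.02 -4.3 ] 0.6883655954438417
```

View pics/ov2.png

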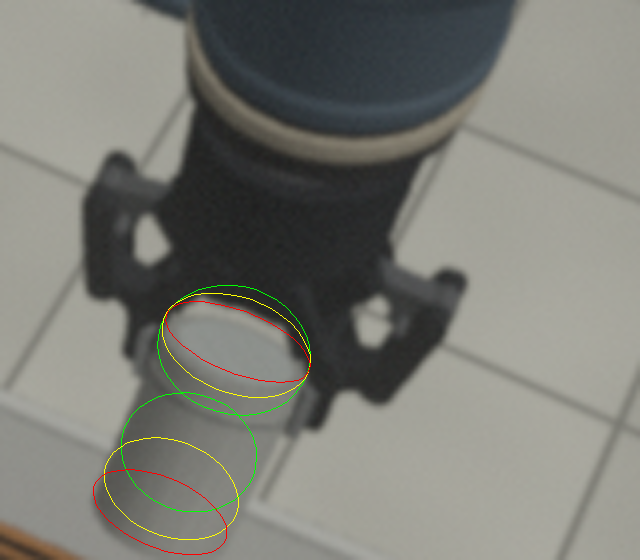

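```bash
python3 -m inch '[[-1,[-6,0,0],0],[-1,[-12,0,0],0],[-1,[-18,0,0],0],[-1,[-22,0,0],0],[-1,[-26,0,0],0]]'
python3 -m inch '[[-1,[-3,0,0],0],[-1,[-6,0,0],0],[-1,[-9,0,0],0],[-1,[-11,0,0],0],[-1,[-12,0,0],0]]'
python3 -c "
from h import *
plan(s2w((-10,118,140)),YAW-np.pi)"
python3 ov.py pics/ov3.png 300 90 460 230
```

```text
t: 25.1
eef_pos: [493.2, 148.8, 138.6]
eef_rot: [-0.077, 3.139, 0.084]
wrist_force: [-4.6, -1.2, -1.5]
opening: 0.692
t: 25.52
eef_pos: [505.3, 149.4, 138.5]
eef_rot: [-0.077, 3.139, 0.084]
wrist_force: [-3.7, 0.4, -4.5]
opening: 0.696
t 25.52 pos [505.3 149.4 138.5] step [-19.9 117.8 138.5] shift [-9.9  0.3 -1.5] turn 0.0 F [-3.67  0.37 -4.53] op 0.696
25.5167 [-3.67  0.37 -4.53] 0.695852866745128
```

View pics/ov3.png

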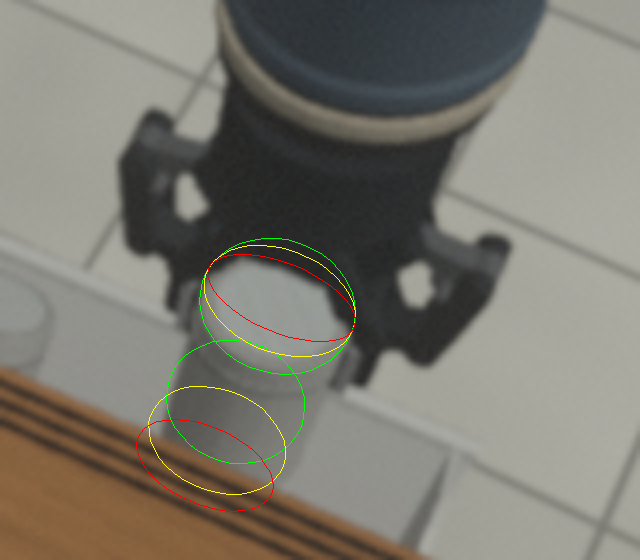

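```bash
python3 -m inch '[[-1,[-3,0,0],0],[-1,[-6,0,0],0],[-1,[-8,0,0],0],[-1,[-10,0,0],0],[-1,[-12,0,0],0]]'
python3 ov.py pics/ov4.png 300 90 460 230
```

```text
t: 25.98
eef_pos: [517.6, 150.0, 138.5]
eef_rot: [-0.077, 3.139, 0.084]
wrist_force: [-4.4, -0.1, -1.7]
opening: 0.696
25.9833 [-4.4  -0.06 -1.65] 0.6956786836988064
```

View pics/ov4.png

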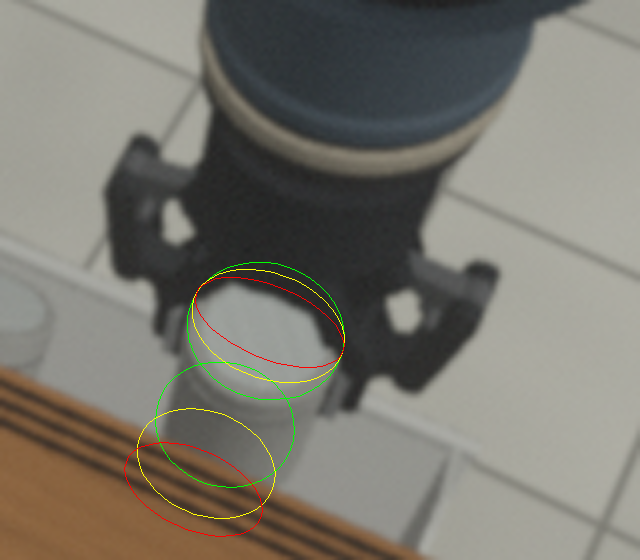

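```bash
python3 -m inch '[[-1,[-2,0,0],0],[-1,[-4,0,0],0],[-1,[-4,0,0],0],[-1,[2,0,0],0],[-1,[10,0,0],0]]'
python3 -m inch '[[-1,[10,0,-10],0],[-1,[22,0,-30],0],[-1,[36,0,-52],0],[-1,[50,0,-76],0],[-1,[60,0,-100],0]]'
python3 -m inch '[[-1,[5,0,-10],0],[-1,[10,0,-20],0],[-1,[15,0,-30],0],[-1,[15,0,-30],0],[-1,[15,0,-30],0]]' 30
python3 -c "
from h import *
plan(s2w((-90,118,270)),YAW-np.pi)"
python3 ov.py pics/ov5.png 330 20 490 160
```

```text
t: 26.45
eef_pos: [508.2, 149.5, 138.5]
eef_rot: [-0.077, 3.138, 0.084]
wrist_force: [-0.3, -1.1, -4.1]
opening: 0.696
t: 26.87
eef_pos: [446.4, 141.0, 240.1]
eef_rot: [-0.077, 3.137, 0.084]
wrist_force: [1.4, -0.0, -3.7]
opening: 0.697
t: 27.28
eef_pos: [431.5, 138.7, 270.1]
eef_rot: [-0.077, 3.137, 0.084]
wrist_force: [0.0, -0.8, -5.3]
opening: 0.693
t 27.28 pos [431.5 138.7 270.1] step [-94.2 110.7 270.1] shift [-4.2  7.2  0.5] turn 0.0 F [ 0.01 -0.77 -5.32] op 0.693
27.2833 [ 0.01 -0.77 -5.32] 0.6926577925906553
```

View pics/ov5.png

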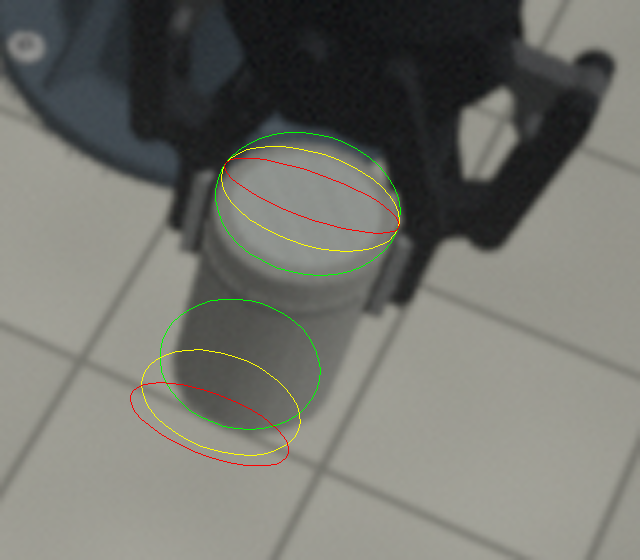

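```bash
python3 -m inch '[[-1,[0,0,0],0],[-1,[0,0,0],0],[-1,[0,0,0],0],[-1,[0,0,0],0],[-1,[0,0,0],0]]' 40
python3 - <<'E'
from h import *
from rig import eyes,sensors
for n in("scene","wrist"):cv2.imwrite(f'pics/{n}30.png',eyes.grab_frame(n))
s=sensors.read_state();print(s['eef_pos'],s['wrist_force'],s['opening'],s['qvel'].round(4),s['t'])
E
```

```text
t: 27.75
eef_pos: [431.4, 138.6, 269.2]
eef_rot: [-0.077, 3.138, 0.083]
wrist_force: [0.7, 0.8, -3.6]
opening: 0.692
[431.40370387 138.65037442 269.38006633] [ 0.5605795  -0.23032535 -3.45039906] 0.6912765063991665 [ 0.0007 -0.0017  0.0002  0.0013  0.0005 -0.001 ] 27.85
```

View pics/scene30.png

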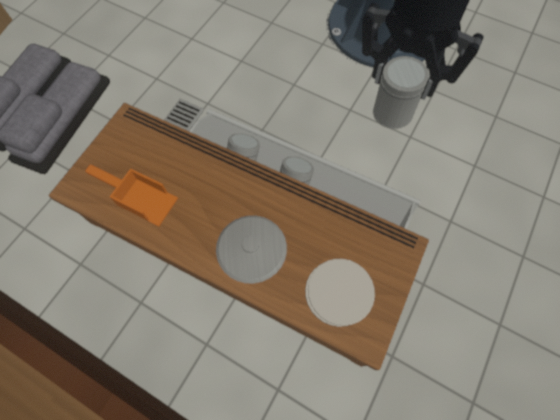

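View pics/wrist30.png

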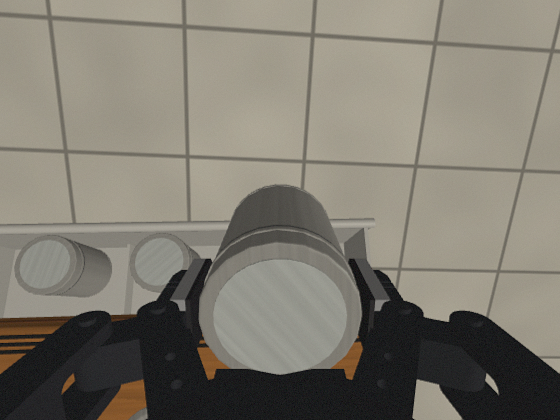

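Run:
```python
from h import *
from rig import eyes,sensors
st=sensors.read_state();R=Rn.from_rotvec(st['eef_rot']).as_matrix()
ex=np.array([np.cos(YAW),np.sin(YAW),0]);ey=np.array([-np.sin(YAW),np.cos(YAW),0])
c=eyes.get_calibration("wrist");cs=eyes.get_calibration("scene")
for d in(-42,-47,-52):
  g=st['eef_pos']+R@[0,0,d]
  for th in(-.3,-.15,0,.15,.3):
    ax=-np.sin(th)*ex+np.cos(th)*np.array([0,0,1.]); bx=np.cross(ey,ax)
    f=lambda s:np.array([proj(c,g+ax*s+30*(np.cos(a)*bx+np.sin(a)*ey)) for a in np.linspace(0,6.28,60)])
    T,B=f(10),f(-75)
    print(d,th,"lid y",T[:,1].min().round(),T[:,1].max().round(),"w",np.ptp(T[:,0]).round(),"bottom minY",B[:,1].min().round(),"scene lid",proj(cs,g+10*ax).round(),"bot",proj(cs,g-75*ax).round())
```

```text
-42 -0.3 lid y 254.0 365.0 w 164.0 bottom minY 149.0 scene lid [405.  76.] bot [395. 101.]
-42 -0.15 lid y 242.0 372.0 w 164.0 bottom minY 166.0 scene lid [405.  75.] bot [392. 107.]
-42 0 lid y 232.0 378.0 w 165.0 bottom minY 183.0 scene lid [406.  74.] bot [389. 113.]
-42 0.15 lid y 225.0 383.0 w 165.0 bottom minY 201.0 scene lid [406.  73.] bot [387. 118.]
-42 0.3 lid y 220.0 385.0 w 165.0 bottom minY 219.0 scene lid [406.  72.] bot [384. 123.]
-47 -0.3 lid y 260.0 373.0 w 171.0 bottom minY 150.0 scene lid [406.  73.] bot [396.  99.]
-47 -0.15 lid y 248.0 381.0 w 171.0 bottom minY 167.0 scene lid [406.  72.] bot [393. 105.]
-47 0 lid y 237.0 388.0 w 171.0 bottom minY 185.0 scene lid [407.  71.] bot [390. 111.]
-47 0.15 lid y 229.0 393.0 w 171.0 bottom minY 203.0 scene lid [407.  70.] bot [387. 116.]
-47 0.3 lid y 224.0 396.0 w 171.0 bottom minY 222.0 scene lid [407.  70.] bot [385. 121.]
-52 -0.3 lid y 267.0 383.0 w 178.0 bottom minY 151.0 scene lid [407.  70.] bot [396.  97.]
-52 -0.15 lid y 254.0 391.0 w 178.0 bottom minY 168.0 scene lid [407.  69.] bot [393. 103.]
-52 0 lid y 243.0 398.0 w 178.0 bottom minY 187.0 scene lid [408.  68.] bot [391. 109.]
-52 0.15 lid y 234.0 404.0 w 179.0 bottom minY 205.0 scene lid [408.  67.] bot [388. 114.]
-52 0.3 lid y 228.0 408.0 w 178.0 bottom minY 224.0 scene lid [408.  67.] bot [386. 118.]
```

```bash
python3 -c "
from rig import r
print(r.sign_off())"
```

```text
the job is handed in; nothing more can be done
None
```

I pressed the pedal down to its stop and the bin swung open. I then lifted all three tins in turn and handed the job in holding the heaviest one. It was handed in at about 28 s of the 69 s allowed. The hand-in reported no verdict.

| Tin | Weight felt at the wrist | What I did with it |
|---|---|---|
| Middle | about 1.4 N | Set back in the bin |
| Right | about 0.95 N | Set back in the bin |
| Left | about 4.5 N | Heaviest, still in the gripper |

**Last checks:**
- **Held tin:** it came out still leaning about 0.5 rad, so I nudged it upright against the edge of the ledge. The wrist picture then fitted a fore-and-aft lean of about 0 rad, plus about 0.05 rad sideways. Its underside is about 240 mm above the ground, the grip is 40 N and the arm is still.
- **Other tins:** the pictures show both standing in the open bin.
- **Things on the step:** the scoop, bin lid and coasters look the same as in the first picture.

**What disagreed:**
- **Fingertip position:** the closed fingertips were about 20 mm behind the reported TCP, not 11 mm ahead of it as the description says. The pedal contact and the scene camera both showed this, and I corrected the grasp heights for it.
- **Last joint:** it reached its range limit on the way to the left tin. I made a half turn of the gripper, which left the tool about 3 degrees off vertical.

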